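# Fetch the rear pack from a display prong

### The arm

A 7-joint arm with a two-finger parallel gripper is mounted at the origin on a cart in front of the work surface, level with it; the furniture and walls round the work are solid. World frame = base frame: x ahead of the robot, y to its left, z up, the work surface at z = 0. Lengths are in m, angles in degrees, forces in N, time in s.
With the tool pointing down it reaches from about 0.425 to 0.875 m from the base axis. Payload 4.7 kg.
Tool frame: the origin (TCP) lies on the front face of the gripper's body, between the roots of the fingers; the fingertips stand 70 mm ahead of it and the grasp point (between the pads) lies 51 mm ahead of it; z points along the fingers, y is the direction in which the jaws open and shut (so a half turn about z gives the same grasp; the last joint's range is limited). The gripper opens to 87 mm and grips with 3 to 60 N. Pads are 19 mm wide; open, the fingers measure 117 mm over their backs; the gripper's body (75 mm by 190 mm) begins 51 mm behind the grasp point.
Start: joints at [-70.182, 18.392, -4.016, 83.108, 1.295, 78.541, -3.26], TCP at [0.212, 0.615, 0.292] pointing down, gripper open.
Joint ranges: [-163.93, 163.93], [-17.29, 119.83], [-79.2, 71.16], [3.27, 140.29], [-89.18, 269.18], [5.43, 117.66], [-154.24, 154.24]. Speed limits (degrees/s): [147.25, 147.25, 180, 180, 180, 180, 180].

### API

Orientations are given as [roll, pitch, yaw] about the fixed x, y, z axes, in that order (R = Rz(yaw) Ry(pitch) Rx(roll)).
In Python, from cell import env gives the robot as it stands.
- The arm moves only by the tool drive_tool, never from a script. Its argument "commands" is a list of rows, each a list of 7 numbers: the shift along the tool's x, y, z in cm, then the turn, a rotation vector about the tool's x, y, z in degrees, then the opening, from 0 (shut) to 1 (fully open). In form: [[tx, ty, tz, rx, ry, rz, hand], ...]. A call has 1 to 20 rows; each row shifts and turns the commanded pose from where the row before left it, along the tool's axes as they then stand; what a row does not reach is not made up. A row lasts 1/12 s, in which the tool goes at most 41.7 mm and 7.16 degrees, less where a joint would pass 70% of its speed; a pose out of reach is approached as far as the arm can. A call is refused whole if a number of a shift passes 4.17 or a number of a turn 7.16, either way. A call with a gripper value outside its range is refused whole. The fingers move at their own pace and stop on an object; "force" is the grip in N (left out, the last holds). Time passes only in rows, so rows that do not move let the fingers close. It gives the time, the measured TCP pose, the force and the opening at its end, in the units of the state.
- env.get_obs(): the state, without advancing time (a new reading comes with each control period).
- env.read_camera(name): name is "scene" or "top" or "wrist"; returns a dict with "img" (420x560x3 uint8, blue, green, red), "mtx" (3x3 intrinsics, pixels), "pose" (4x4, takes a point from camera to world coordinates). Camera axes: x right, y down, z forward; pixel columns grow to the right and rows downward; lengths in m; the calibration is good to about 2 mm. A picture is of the moment at which its call begins. There is no depth.
- env.sign_off(): hands the job in, once; it reports no verdict.
The state is a dict: "time_s": time; "qpos": joint angles; "joint_velocities": joint speeds; "effort": joint torques, N m; "tool_pos": TCP position; "tool_rot": TCP orientation; "force": force on the tool from outside, world axes, zero at the start; "wrist_torque": the same for the moment, N m; "grip_width": finger opening in m.
Only numpy, scipy, OpenCV 4.12 (cv2) and the standard library are available. Lean on these libraries where they do the work, as an engineer would, in place of code of your own. Each camera call takes 0.05 s, during which the arm holds its last target.

### The job

I need the orange pack that hangs at the back of the display prong, behind the blue one. First move the blue pack over to the empty prong of the other stand and leave it hanging there by its tab, then take the orange pack off and stand it upright in the green basket beside the stands. Do not drop the packs.

Things in the scene. Friction and masses are not known exactly. Their poses are not given: they have to be found in the camera images.
- blue_pack_hole (a point): Front pack: white carton 44x60x66 mm (x,y,z), blue band, on it a rigid blue tab 8 mm thick (x), 52 wide (y) with a closed hole 32 wide, gabled at the top. Point: the hole's apex. Tab top 22 mm above it, carton top (= hole bottom) 44 below, underside 110 below. Graspable from above across the 52 mm, clear of the prong. x: along the prong to the post, z up. Starts 30 to 40 mm behind the prong's tip.
- orange_pack_hole (a point): Rear pack: same shape, sizes, point and axes as the blue one but with orange band and tab; each pack 60 to 130 g. Hangs on the same prong, 50 to 60 mm behind the blue pack and 85 to 95 mm behind the tip, so it comes off only after the blue one. That prong's stand is identical to the spare one; the two stands change places and yaw.
- stand_spare_prong (a point): Empty prong, fixed: level steel bar, 8 mm diameter, 140 mm above the table, on a post over a white base 160x90x12 mm. Point: on the bar's axis, 65 mm before the post, 68 mm behind the tip (black bead 11 mm wide, rising 12 mm above the axis). x: along the bar to the post (tip at -x), z up. A hung pack's hole apex is 5 mm above the axis. The post ends 8 mm above the bar's axis.
- basket_floor (a point): Green slotted basket on the wooden table, right of the stands, fixed (not the one far back). Point: centre of its inner floor, 2 mm above the table. Floor about 118 (x) by 188 (y) mm, rim 89 mm above the table, outside 196x266 mm. x: its short side, y: its long side (which runs roughly away from the robot), z up.

How it is judged:
By the outcome, as a careful person would: the job done as asked, in the order asked, and still so for the second after the job is handed in, with the robot touching nothing.
It also fails if it takes over 64 s, if anything falls off the work surface, if the arm or the gripper's body presses on something with over 40 N, if the wrist force passes 120 N, or if a joint passes its speed limit or range.

## Working session

There is one attempt and no reset: what is moved stays moved. The work goes in short steps, Python scripts to look and compute and a tool call to move; the robot and the scene stay as the last step left them, time stands still between calls to the robot, and variables do not carry over. Pictures are saved under pics/ and viewed, and the job is handed in when it is done.

Besides the shell and the picture viewer there is one more tool, called after "Request:" as a command line: name --pt "numbers of a row" for each row, then --argument value for the rest. drive_tool: Moves the arm, as the interface text tells. Its arguments: {"type":"object","properties":{"commands":{"type":"array"},"force":{"type":"number"}},"required":["commands"]}

```bash
mkdir -p pics; ls; python3 - <<'E'
from cell import env
import cv2,json
o=env.get_obs();print({k:o[k] for k in o})
for n in ["scene","top","wrist"]:
    c=env.read_camera(n);cv2.imwrite(f"pics/{n}0.png",c["img"]);print(n,c["mtx"].tolist(),c["pose"].round(4).tolist())
E
```

```text
pics
{'time_s': 0.0, 'qpos': array([-70.18288785,  18.44059028,  -4.01434608,  83.17293943,
         1.29445355,  78.54077477,  -3.26120417]), 'joint_velocities': array([-0.00870036, -0.06347861,  0.04053636,  0.06417952, -0.01037234,
        0.02827126, -0.00628551]), 'effort': array([ 7.17745752e-04, -4.91285920e+01, -4.03518844e-01, -3.12531281e+01,
       -6.38337526e-02,  4.36959090e-02,  1.94925674e-04]), 'tool_pos': array([0.21163668, 0.61415136, 0.29116107]), 'tool_rot': array([-1.79890900e+02,  5.48100442e-03,  1.60990161e+02]), 'force': array([ 0.17859251, -0.07752841,  0.59346645]), 'wrist_torque': array([-0.04610877,  0.09104248, -0.02442356]), 'grip_width': 0.08701868855801961}
scene [[427.03792728829285, 0.0, 272.8404330789097], [0.0, 427.03792728829285, 214.78092152316654], [0.0, 0.0, 1.0]] [[0.5885, -0.562, 0.5812, 0.0579], [-0.8085, -0.4042, 0.4277, -0.3872], [-0.0054, -0.7216, -0.6923, 0.712], [0.0, 0.0, 0.0, 1.0]]
top [[385.1500092547802, 0.0, 284.3296879318092], [0.0, 385.1500092547802, 204.0307388908897], [0.0, 0.0, 1.0]] [[-0.0149, -0.9985, 0.0534, 0.4936], [-0.9998, 0.0144, -0.0102, 0.0017], [0.0094, -0.0535, -0.9985, 0.9812], [0.0, 0.0, 0.0, 1.0]]
wrist [[373.4395873703347, 0.0, 281.7165304579138], [0.0, 373.4395873703347, 210.63314481142436], [0.0, 0.0, 1.0]] [[0.3259, 0.916, 0.2341, 0.1482], [0.9454, -0.3154, -0.082, 0.6365], [-0.0013, 0.248, -0.9688, 0.3834], [0.0, 0.0, 0.0, 1.0]]
```

View pics/scene0.png

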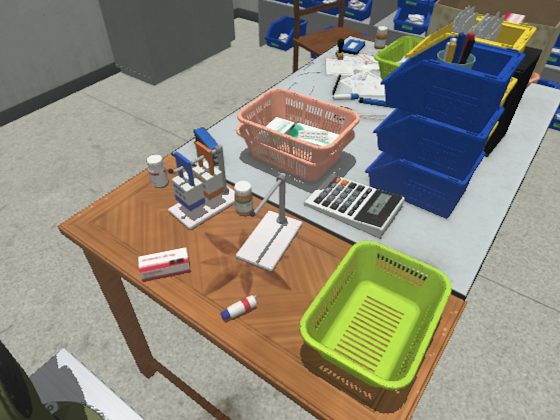

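View pics/top0.png

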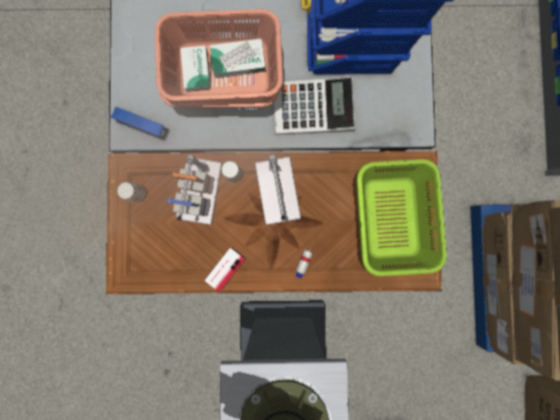

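View pics/wrist0.png

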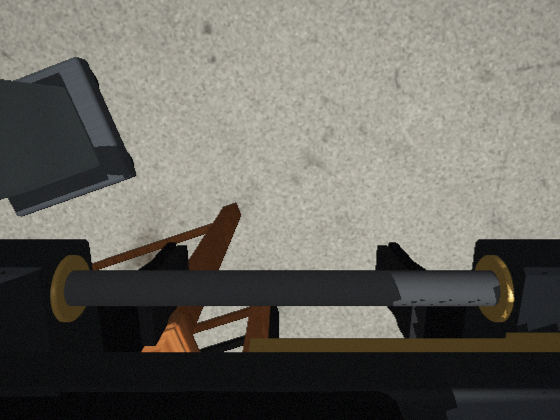

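The scene picture shows the loaded stand at about (200,190), the spare stand at about (275,225) and the green basket at about (378,320). The top view shows the same things at (195,190), (278,190) and (400,217). I'll enlarge both for measuring.

```bash
python3 - <<'E'
import cv2
s=cv2.imread("pics/scene0.png");t=cv2.imread("pics/top0.png")
cv2.imwrite("pics/s_crop.png",cv2.resize(s[120:280,130:330],None,fx=4,fy=3.75,interpolation=cv2.INTER_CUBIC)[:600,:800])
cv2.imwrite("pics/t_crop.png",cv2.resize(t[145:245,160:310],None,fx=5,fy=5,interpolation=cv2.INTER_CUBIC))
cv2.imwrite("pics/t_crop2.png",cv2.resize(t[150:285,345:455],None,fx=4,fy=4,interpolation=cv2.INTER_CUBIC))
E
```

```text
(no output)
```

View pics/s_crop.png

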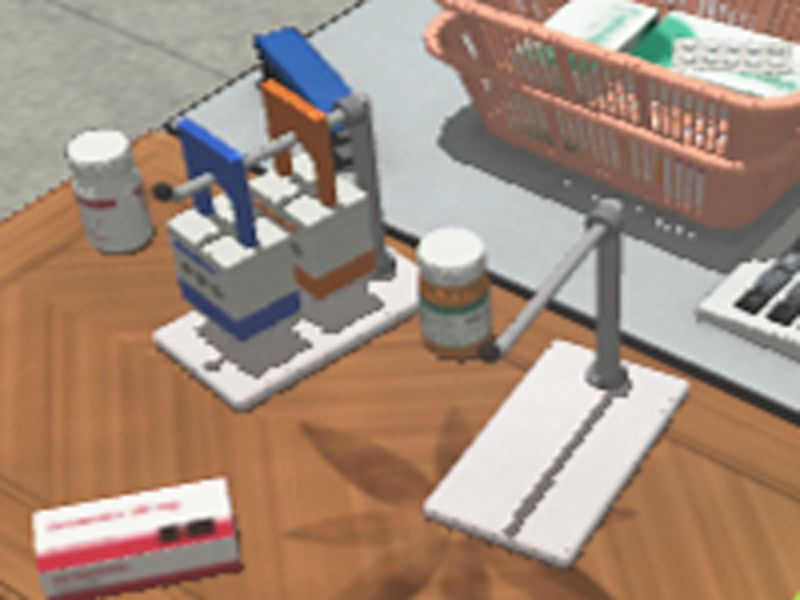

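View pics/t_crop.png

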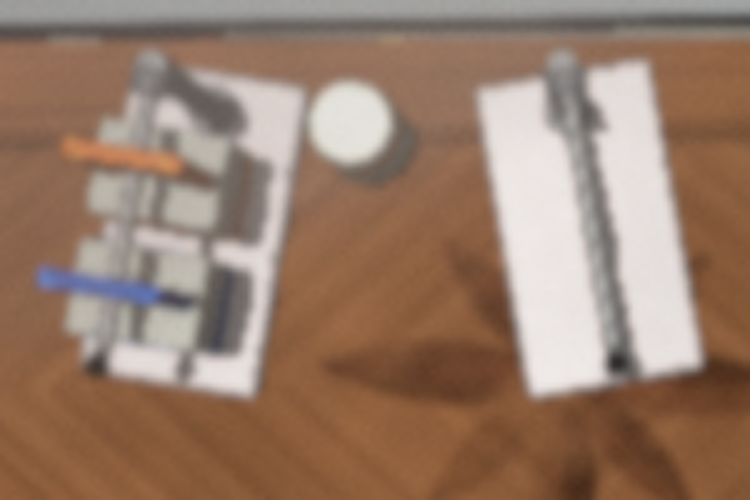

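View pics/t_crop2.png

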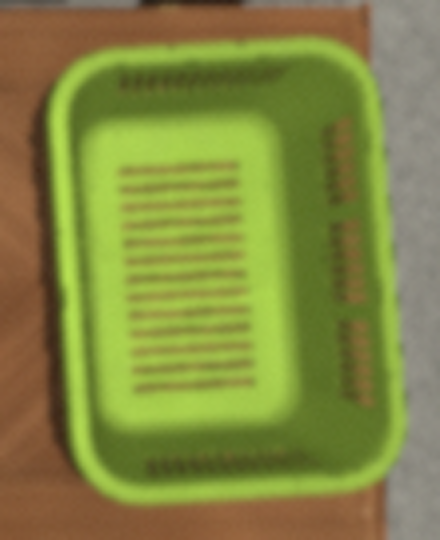

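```bash
cat > h.py <<'E'
import numpy as np, cv2
from cell import env
K={};P={}
S=dict(scene=(130,120,4,3.75),top=(160,145,5,5),bask=(345,150,4,4))
def ray(cam,px):
    m=np.linalg.inv(cam["mtx"])@np.array([px[0],px[1],1.]);T=cam["pose"]
    return T[:3,3],(T[:3,:3]@m)/np.linalg.norm(m)
def plane(cam,px,z):
    o,d=ray(cam,px);return o+d*(z-o[2])/d[2]
def tri(rays):
    A=sum(np.eye(3)-np.outer(d,d) for o,d in rays);b=sum((np.eye(3)-np.outer(d,d))@o for o,d in rays)
    p=np.linalg.solve(A,b);return p,[np.linalg.norm((np.eye(3)-np.outer(d,d))@(p-o))*1000 for o,d in rays]
def unc(n,p):
    a,b,fx,fy=S[n];return (a+(p[0]+.5)/fx-.5,b+(p[1]+.5)/fy-.5)
def proj(cam,p):
    T=np.linalg.inv(cam["pose"]);q=cam["mtx"]@(T[:3,:3]@np.asarray(p)+T[:3,3]);return q[:2]/q[2]
E
python3 - <<'E'
from h import *
np.set_printoptions(precision=4,suppress=True)
sc=env.read_camera("scene");tp=env.read_camera("top")
for n,s,t in [("L bead",(163,190),(96,362)),("L post",(352,104),(150,64)),("S bead",(489,349),(618,360)),("S post",(604,210),(563,62)),
   ("blue tab L",(181,122),(40,277)),("blue tab R",(243,156),(157,297)),("or L",(265,84),(66,147)),("or R",(331,120),(182,163))]:
    print(n,*tri([ray(sc,unc("scene",s)),ray(tp,unc("top",t))]))
for nm,cs in [("L",[(255,396),(303,90)]),("S",[(477,90),(648,62),(704,366),(533,396)])]:
    print(nm,[plane(tp,unc("top",c),.012)[:2] for c in cs])
for nm,cs in [("S",[(557,343),(688,382),(567,562),(428,512)]),("L",[(155,337),(243,408),(424,297)])]:
    print(nm,"scene",[plane(sc,unc("scene",c),.012)[:2] for c in cs])
for nm,cs,z in [("rim mids",[(48,200),(388,200),(68,400),(405,400),(215,42),(250,500)],.087),("floor",[(82,200),(280,200),(95,380),(296,380),(180,115),(200,430)],.002)]:
    print(nm,[plane(tp,unc("bask",c),z)[:2] for c in cs])
E
```

```text
L bead [0.5138 0.2207 0.1486] [np.float64(0.5396764134894438), np.float64(0.539676413489384)]
L post [0.6431 0.1993 0.1432] [np.float64(0.6271492562440497), np.float64(0.6271492562441873)]
S bead [ 0.5109 -0.004   0.1501] [np.float64(0.054517709530129826), np.float64(0.054517709530133844)]
S post [0.6408 0.0191 0.1456] [np.float64(1.2058723793109858), np.float64(1.2058723793110706)]
blue tab L [0.5496 0.2393 0.1674] [np.float64(0.6032958354557473), np.float64(0.6032958354557331)]
blue tab R [0.5418 0.1877 0.17  ] [np.float64(2.802590893081954), np.float64(2.8025908930819665)]
or L [0.6045 0.2284 0.1677] [np.float64(0.42133126606033194), np.float64(0.42133126606031335)]
or R [0.599  0.1779 0.1655] [np.float64(3.057719284252898), np.float64(3.0577192842528262)]
L [array([0.4984, 0.1775]), array([0.6527, 0.1525])]
S [array([0.6515, 0.0645]), array([ 0.6647, -0.0224]), array([ 0.5101, -0.0481]), array([0.4963, 0.0381])]
S scene [array([0.6504, 0.0605]), array([ 0.6665, -0.0224]), array([ 0.5104, -0.0493]), array([0.4961, 0.0329])]
L scene [array([0.5139, 0.26  ]), array([0.4985, 0.1724]), array([0.638 , 0.1533])]
rim mids [array([ 0.5492, -0.1761]), array([ 0.5464, -0.375 ]), array([ 0.4331, -0.1848]), array([ 0.4301, -0.3806]), array([ 0.6407, -0.2765]), array([ 0.374 , -0.2886])]
floor [array([ 0.5542, -0.2147]), array([ 0.5524, -0.3415]), array([ 0.4397, -0.22  ]), array([ 0.4377, -0.3479]), array([ 0.6078, -0.2791]), array([ 0.4071, -0.2858])]
```

Measured positions:

| Item | Position (x, y) | Yaw |
|---|---|---|
| Loaded stand prong | tip (0.514, 0.221) | about -9.3° |
| Spare prong | tip (0.511, -0.004) | about 9.7° |
| Blue tab | about (0.545, 0.2145) | as the stand |
| Orange tab | about (0.602, 0.205) | as the stand |
| Basket centre | about (0.507, -0.281) | |

Next I'll move above the blue pack.

Request:
drive_tool --pt "0 0 0 0 0 -4.85 1" --pt "0 0 0 0 0 -4.85 1" --pt "-2.2 -1.9 0 0 0 0 1" --pt "-2.2 -1.9 0 0 0 0 1" --pt "-2.2 -1.9 0 0 0 0 1" --pt "-2.2 -1.9 0 0 0 0 1" --pt "-2.2 -1.9 0 0 0 0 1" --pt "-2.2 -1.9 0 0 0 0 1" --pt "-2.2 -1.9 0 0 0 0 1" --pt "-2.2 -1.9 0 0 0 0 1" --pt "-2.2 -1.9 0 0 0 0 1" --pt "-2.2 -1.9 0 0 0 0 1" --pt "-2.2 -1.9 0 0 0 0 1" --pt "-2.2 -1.9 0 0 0 0 1" --pt "-2.2 -1.9 0 0 0 0 1" --pt "-2.2 -1.9 0 0 0 0 1" --pt "-2.2 -1.9 0 0 0 0 1" --pt "-2.0 -1.7 0 0 0 0 1" --pt "0 0 0 0 0 0 1" --pt "0 0 0 0 0 0 1"

```text
time_s: 1.92
tool_pos: [0.5093, 0.2581, 0.2922]
tool_rot: [-180.0, 0.0, 170.5]
force: [-0.1, 0.5, -0.2]
grip_width: 0.0872
```

```bash
python3 - <<'E'
from h import *
np.set_printoptions(precision=4,suppress=True)
o=env.get_obs();print(o["time_s"],o["tool_pos"],o["tool_rot"],o["qpos"],o["force"])
for n in ["scene","wrist"]:
    c=env.read_camera(n);cv2.imwrite(f"pics/{n}1.png",c["img"])
    if n=="wrist":
        np.savez("wrist1.npz",mtx=c["mtx"],pose=c["pose"]);print(c["pose"])
    for p in [(.5138,.2207,.14),(.5454,.2155,.167),(.6431,.1993,.148)]: print(n,proj(c,p))
E
```

```text
1.9167 [0.5093 0.2581 0.2922] [-179.9858    0.0056  170.4633] [-40.3338   8.6643  12.0248  95.1822  -1.8357  76.3519  52.4544] [-0.1253  0.4934 -0.1993]
scene [170.8081 173.4468]
scene [181.0579 156.9922]
scene [217.7105 145.6255]
[[ 0.1629  0.9559  0.2442  0.442 ]
 [ 0.9866 -0.158  -0.0396  0.2711]
 [ 0.0007  0.2474 -0.9689  0.3843]
 [ 0.      0.      0.      1.    ]]
wrist [226.0329 234.2079]
wrist [221.8211 295.1804]
wrist [230.8582 403.5764]
```

View pics/wrist1.png

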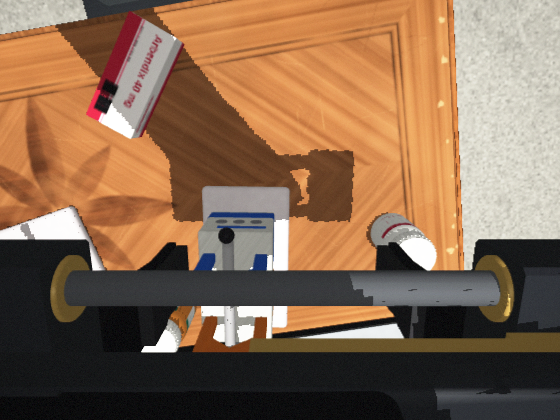

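View pics/scene1.png

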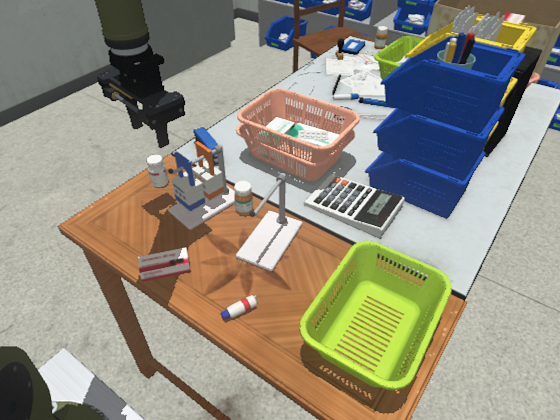

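The wrist view shows the bead at (226,236) against a predicted (226,234), so the calibration agrees. The commanded path lost about 5 cm to rate limits. I'll correct that and go down above the blue tab.

Request:
drive_tool --pt "-1.07 -0.9 0 0 0 0 1" --pt "-1.07 -0.9 0 0 0 0 1" --pt "-1.07 -0.9 0 0 0 0 1" --pt "-1.07 -0.92 0 0 0 0 1" --pt "0 0 1.2 0 0 0 1" --pt "0 0 1.2 0 0 0 1" --pt "0 0 1.2 0 0 0 1" --pt "0 0 1.2 0 0 0 1" --pt "0 0 0 0 0 0 1" --pt "0 0 0 0 0 0 1"

```text
time_s: 2.85
tool_pos: [0.5435, 0.2179, 0.2427]
tool_rot: [-179.9, -0.1, 170.8]
force: [-0.3, -0.5, -0.1]
grip_width: 0.0871
```

```bash
cat > look.py <<'E'
import sys
from h import *
np.set_printoptions(precision=4,suppress=True)
o=env.get_obs();print(o["time_s"],o["tool_pos"],o["tool_rot"],o["qpos"],o["force"],o["grip_width"])
tag=sys.argv[1]
s=env.read_camera("scene");t=env.read_camera("top");w=env.read_camera("wrist")
x0,y0=int(sys.argv[2]),int(sys.argv[3])
a=cv2.resize(s["img"][y0:y0+140,x0:x0+200],(600,420),interpolation=cv2.INTER_CUBIC)
cv2.imwrite(f"pics/s{tag}.png",a);cv2.imwrite(f"pics/t{tag}.png",t["img"]);cv2.imwrite(f"pics/w{tag}.png",w["img"])
E
python3 look.py 2 110 100
```

```text
2.85 [0.5435 0.2179 0.2427] [-179.9211   -0.1339  170.7739] [-36.6463  12.3165  14.0389  96.8661  -3.1352  71.3561  58.8671] [-0.2699 -0.4692 -0.0685] 0.08708156976377555
```

View pics/s2.png

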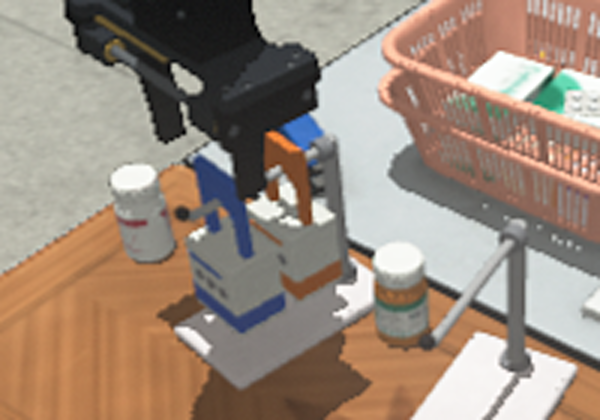

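View pics/w2.png

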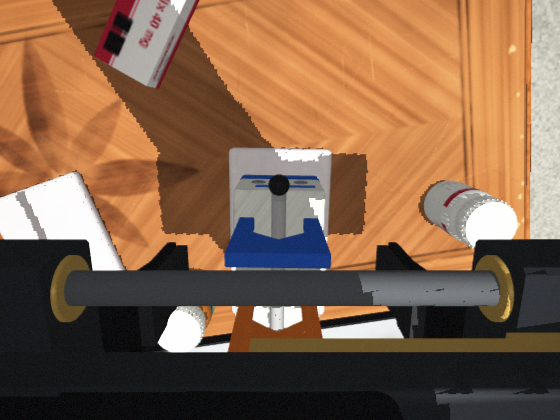

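```bash
python3 - <<'E'
from h import *
np.set_printoptions(precision=4,suppress=True)
w=env.read_camera("wrist")
u=np.array([.987,-.16]); b=np.array([.5138,.2207])
for px in [(225,265),(330,265),(228,248),(327,248)]:
    p=plane(w,px,.167);print(px,p, "along",u@(p[:2]-b))
p=plane(w,(279,184),.1465);print("bead",p)
for px in [(229,352),(325,352)]: print(plane(w,px,.167))
cv2.imwrite("pics/wz.png",cv2.resize(w["img"][140:350,180:380],None,fx=4,fy=2.8))
E
```

```text
(225, 265) [0.5442 0.1902 0.167 ] along 0.03490686257465285
(330, 265) [0.5525 0.2408 0.167 ] along 0.035009924314299404
(228, 248) [0.5358 0.1933 0.167 ] along 0.026117478240315788
(327, 248) [0.5436 0.2405 0.167 ] along 0.02621077739932837
bead [0.5126 0.222  0.1465]
[0.5922 0.1826 0.167 ]
[0.6003 0.2319 0.167 ]
```

View pics/wz.png

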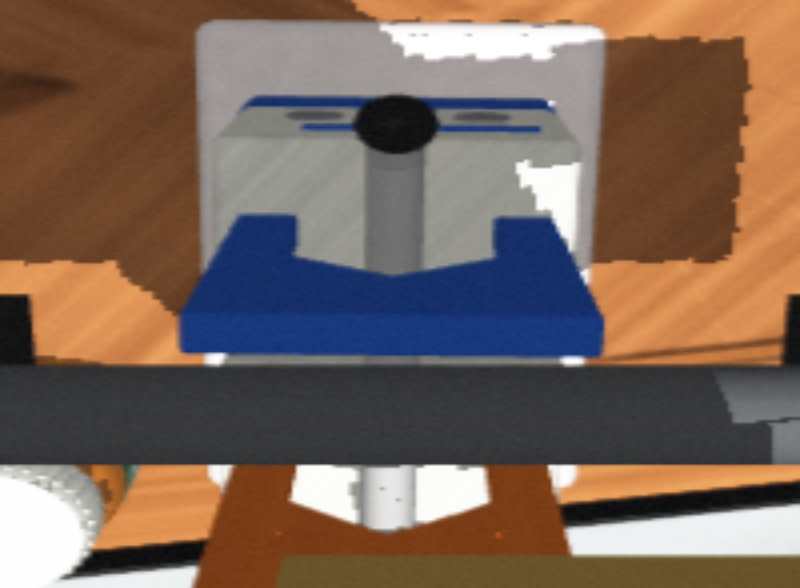

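The enlarged wrist view shows the blue tab's top face centred at about pixel (278,259), which is (0.5455, 0.216). I'll go down the last 4 cm and grip.

Request:
drive_tool --pt "-0.23 -0.18 0 0 0 0 1" --pt "0 0 1 0 0 0 1" --pt "0 0 1 0 0 0 1" --pt "0 0 1 0 0 0 1" --pt "0 0 0.95 0 0 0 1" --pt "0 0 0 0 0 0 1" --pt "0 0 0 0 0 0 0.3" --pt "0 0 0 0 0 0 0.3" --pt "0 0 0 0 0 0 0.3" --pt "0 0 0 0 0 0 0.3" --pt "0 0 0 0 0 0 0.3" --pt "0 0 0 0 0 0 0.3" --pt "0 0 0 0 0 0 0.3" --pt "0 0 0 0 0 0 0.3" --force 25

```text
time_s: 4.22
tool_pos: [0.5468, 0.2153, 0.205]
tool_rot: [180.0, 0.0, 170.7]
force: [-0.9, -0.4, 0.8]
grip_width: 0.0514
```

```bash
python3 look.py 3 110 100
```

```text
4.2167 [0.5468 0.2153 0.205 ] [179.9751   0.0217 170.6945] [-36.1927  14.1565  14.0469  99.1985  -3.7062  67.0635  59.5825] [-0.8511 -0.3507  0.796 ] 0.05135559455688741
```

View pics/s3.png

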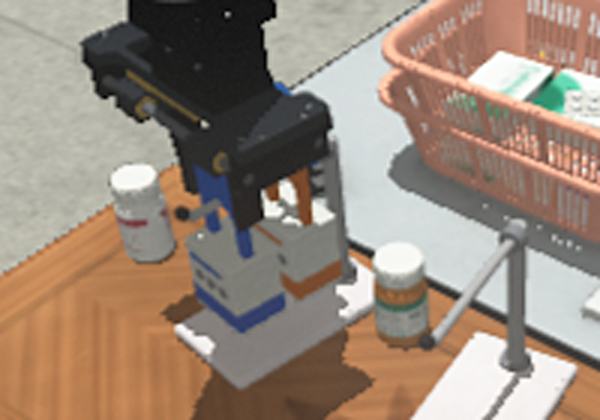

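View pics/w3.png

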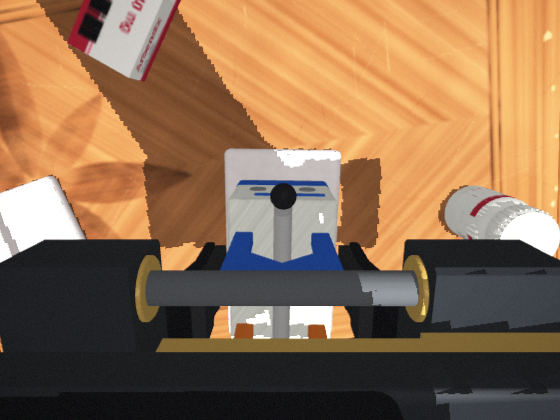

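The jaws stopped at 51 mm on the blue tab, with the prong centred in the hole. I'll lift 1.8 cm and draw the pack out.

Request:
drive_tool --pt "0 0 -0.6 0 0 0 0.3" --pt "0 0 -0.6 0 0 0 0.3" --pt "0 0 -0.6 0 0 0 0.3" --pt "0 0 0 0 0 0 0.3" --pt "0 0 0 0 0 0 0.3" --force 30

```text
time_s: 4.78
tool_pos: [0.5469, 0.2152, 0.2234]
tool_rot: [180.0, 0.1, 170.7]
force: [0.4, 0.3, -0.9]
grip_width: 0.0518
```

```bash
python3 look.py 4 110 100
```

```text
4.7833 [0.5469 0.2152 0.2234] [179.9581   0.0546 170.6883] [-36.2925  13.2761  14.1292  98.0382  -3.4488  69.0399  59.3931] [ 0.3994  0.3255 -0.9122] 0.05179227968723076
```

View pics/s4.png

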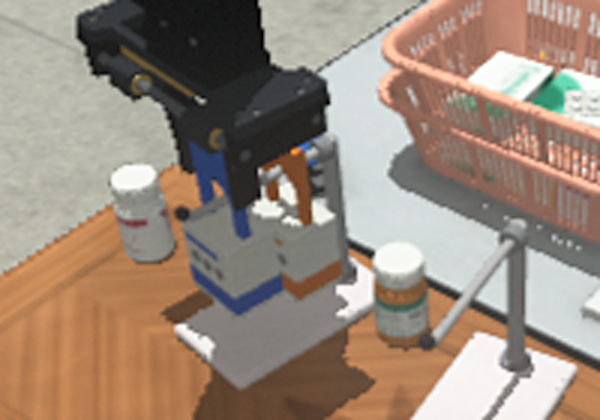

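View pics/w4.png

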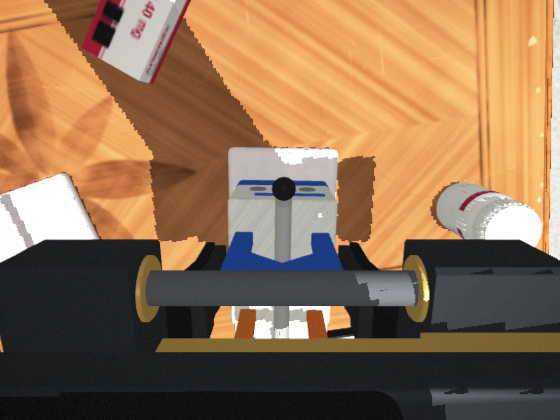

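The blue carton has risen with the gripper while the bar stays put, so I'll pull it out along the prong.

Request:
drive_tool --pt "0.5 0 0 0 0 0 0.3" --pt "0.7 0 0 0 0 0 0.3" --pt "0.7 0 0 0 0 0 0.3" --pt "0.7 0 0 0 0 0 0.3" --pt "0.7 0 0 0 0 0 0.3" --pt "0.7 0 0 0 0 0 0.3" --pt "0.7 0 0 0 0 0 0.3" --pt "0.7 0 0 0 0 0 0.3" --pt "0.7 0 0 0 0 0 0.3" --pt "0.4 0 0 0 0 0 0.3" --pt "0 0 0 0 0 0 0.3" --pt "0 0 0 0 0 0 0.3"

```text
time_s: 5.93
tool_pos: [0.4825, 0.2257, 0.2229]
tool_rot: [180.0, 0.0, 170.7]
force: [0.1, -0.2, -2.6]
grip_width: 0.0514
```

```bash
python3 look.py 5 110 100
```

```text
5.9333 [0.4825 0.2257 0.2229] [179.9787   0.0309 170.7084] [-39.4536   6.6855  12.3775 105.5041  -1.5417  67.9342  54.1291] [ 0.113  -0.154  -2.6491] 0.051442754073825314
```

View pics/s5.png

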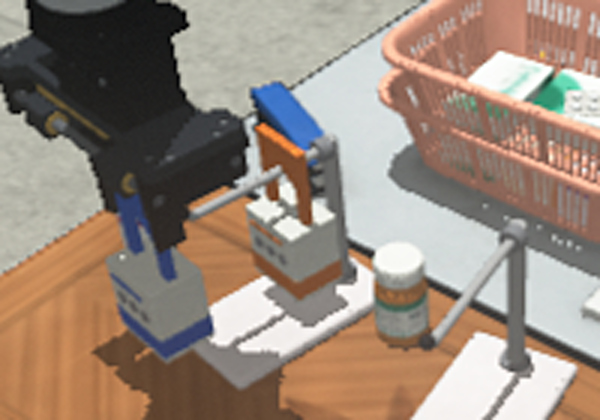

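View pics/w5.png

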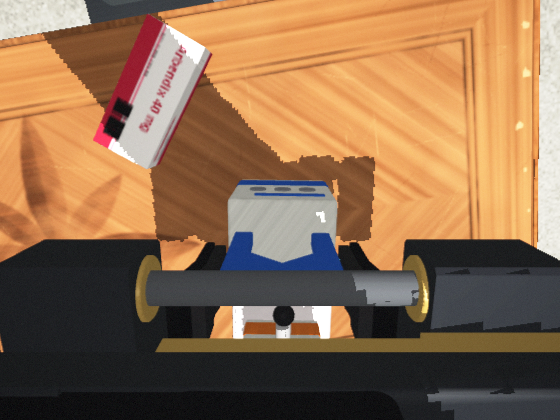

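The blue pack hangs free in the gripper, clear of the bead at (284,316) in the wrist view. I'll raise it, turn 19° and carry it in front of the spare prong.

Request:
drive_tool --pt "0 0 -1.2 0 0 0 0.3" --pt "0 0 -1.2 0 0 0 0.3" --pt "0 0 -1.2 0 0 0 0.3" --pt "0 0 0 0 0 -4.75 0.3" --pt "0 0 0 0 0 -4.75 0.3" --pt "0 0 0 0 0 -4.75 0.3" --pt "0 0 0 0 0 -4.75 0.3" --pt "0.3 -1.6 0 0 0 0 0.3" --pt "0.3 -1.8 0 0 0 0 0.3" --pt "0.3 -1.8 0 0 0 0 0.3" --pt "0.3 -1.8 0 0 0 0 0.3" --pt "0.3 -1.8 0 0 0 0 0.3" --pt "0.3 -1.8 0 0 0 0 0.3" --pt "0.3 -1.8 0 0 0 0 0.3" --pt "0.3 -1.8 0 0 0 0 0.3" --pt "0.3 -1.8 0 0 0 0 0.3" --pt "0.3 -1.8 0 0 0 0 0.3" --pt "0.3 -1.8 0 0 0 0 0.3" --pt "0.3 -1.8 0 0 0 0 0.3" --pt "0.3 -1.7 0 0 0 0 0.3"

```text
time_s: 7.75
tool_pos: [0.479, 0.0074, 0.2637]
tool_rot: [178.2, -0.3, -169.7]
force: [-29.6, 35.5, 29.9]
grip_width: 0.0533
```

Request:
drive_tool --pt "0 0 0 0 0 0 0.3" --pt "0 0 0 0 0 0 0.3"

```text
time_s: 7.92
tool_pos: [0.4775, 0.0031, 0.2624]
tool_rot: [178.7, -0.6, -169.8]
force: [-24.2, 22.3, 22.6]
grip_width: 0.0524
```

```bash
python3 look.py 6 160 110
```

```text
7.9167 [0.4775 0.0031 0.2624] [ 178.6882   -0.5643 -169.8248] [-26.1885  -1.9123  23.0732 109.411   -0.5053  73.0699  97.1874] [-24.1889  22.2541  22.5556] 0.05241588676602118
```

View pics/s6.png

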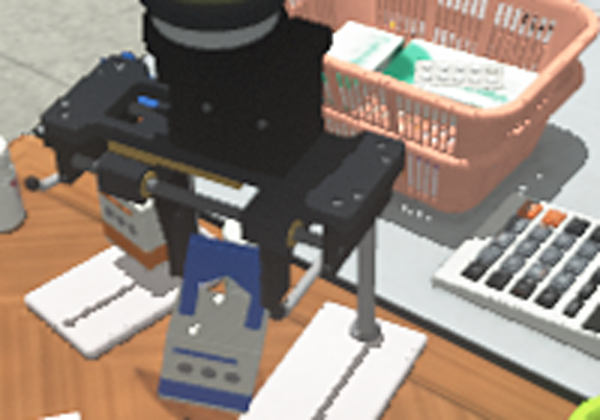

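View pics/w6.png

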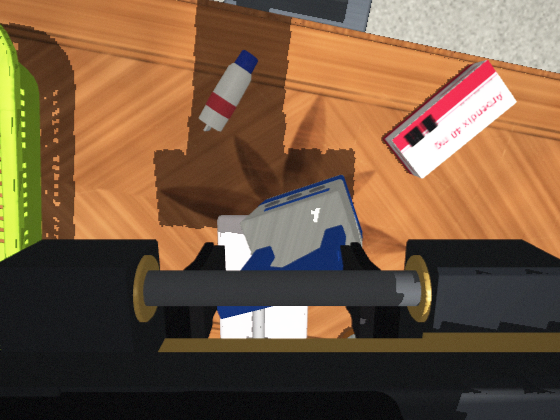

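That went wrong. At carry height the back of the blue carton ran into the spare prong's bead. The force is about 40 N and the pack has twisted in the jaws. I'll retrace away from the bead before anything else.

Request:
drive_tool --pt "0.3 0.6 0 0 0 0 0.3" --pt "0.3 0.6 0 0 0 0 0.3" --pt "0.3 0.6 0 0 0 0 0.3" --pt "0.3 0.6 0 0 0 0 0.3" --pt "0 0.6 0 0 0 0 0.3" --pt "0 0.6 0 0 0 0 0.3" --pt "0 0 0 0 0 0 0.3" --pt "0 0 0 0 0 0 0.3" --force 40

```text
time_s: 8.73
tool_pos: [0.4652, 0.0248, 0.2588]
tool_rot: [-180.0, 0.0, -170.3]
force: [-0.4, 0.1, -1.1]
grip_width: 0.0515
```

```bash
python3 look.py 7 160 110
```

```text
8.7333 [0.4652 0.0248 0.2588] [-179.979     0.0051 -170.2942] [-28.0391  -3.7988  20.9726 111.5181   1.4503  72.029   92.1499] [-0.3828  0.0739 -1.0552] 0.05151600551196542
```

View pics/s7.png

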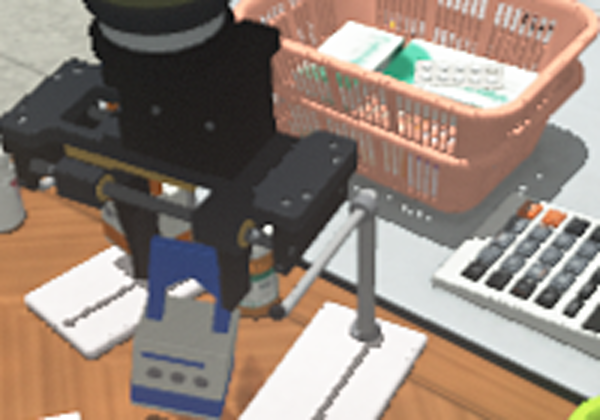

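View pics/w7.png

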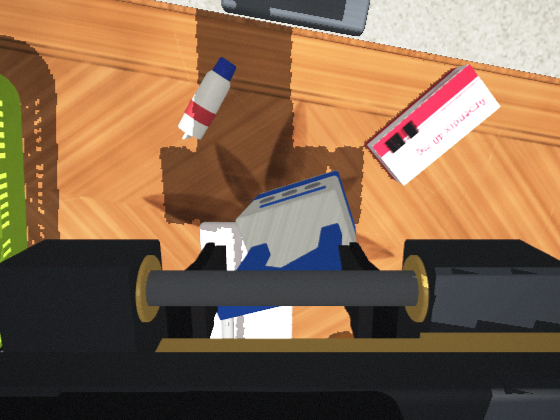

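View pics/t7.png

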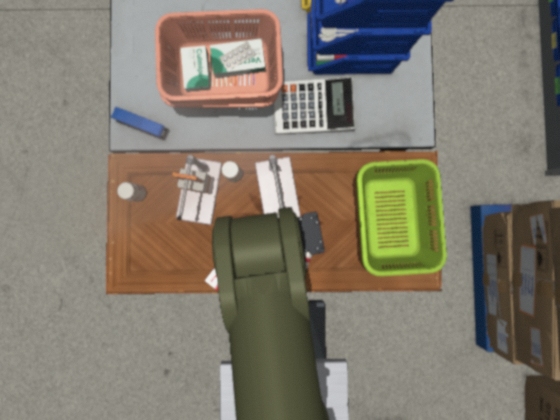

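The pack is free again (force about 1 N) and still firmly held. The wrist view shows it yawed roughly 15–17° in the jaws, with the band line running (260,205) to (330,183). I'll measure that more closely.

```bash
python3 - <<'E'
from h import *
s=env.read_camera("scene");w=env.read_camera("wrist")
np.set_printoptions(precision=4,suppress=True)
print(w["pose"])
cv2.imwrite("pics/s8.png",cv2.resize(s["img"][180:260,190:270],(640,600),interpolation=cv2.INTER_CUBIC))
cv2.imwrite("pics/w8.png",cv2.resize(w["img"][155:345,190:390],(800,600),interpolation=cv2.INTER_CUBIC))
E
```

```text
[[-0.1673  0.9551  0.2445  0.399 ]
 [ 0.9859  0.1622  0.0412  0.0134]
 [-0.0003  0.2479 -0.9688  0.3508]
 [ 0.      0.      0.      1.    ]]
```

View pics/s8.png

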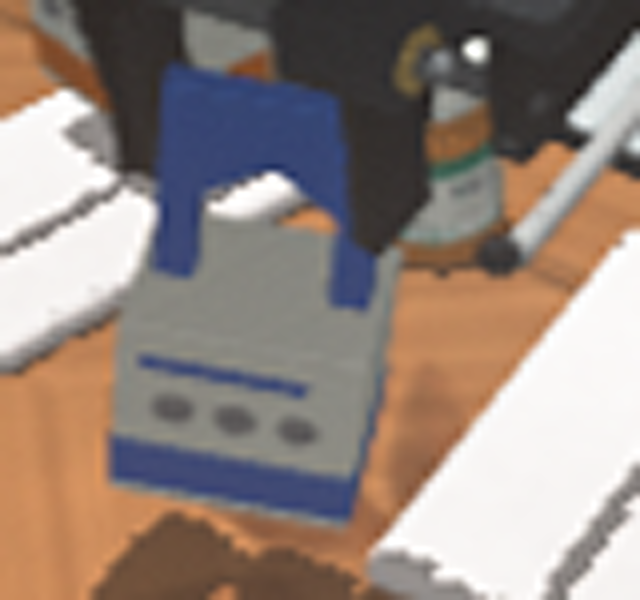

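View pics/w8.png

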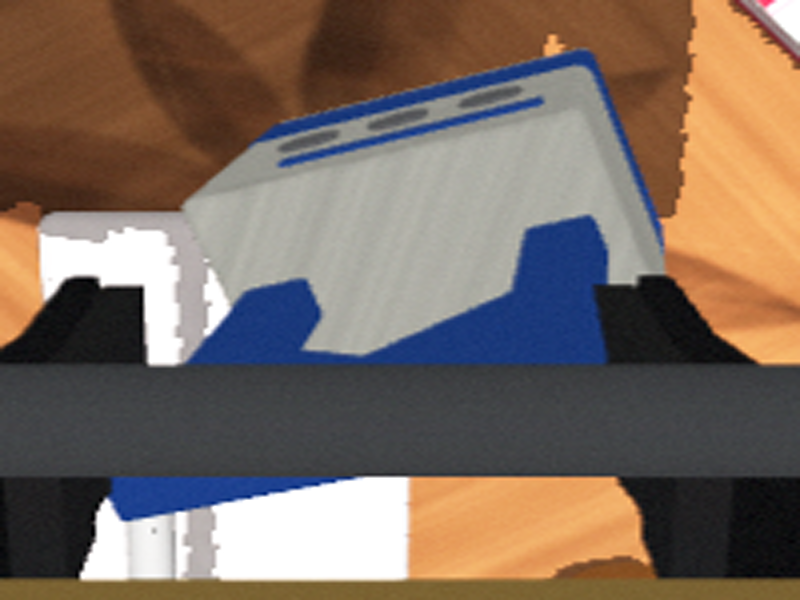

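```bash
cat > fit.py <<'E'
from h import *
from scipy.optimize import least_squares
from scipy.spatial.transform import Rotation as R
np.set_printoptions(precision=3,suppress=True)
def fit(obs,cams,x0):
    def r(x):
        M=R.from_euler("ZYX",x[3:]).as_matrix();e=[]
        for c,p,px in obs: e+=list(proj(cams[c],x[:3]+M@(np.array(p)/1000))-px)
        return np.array(e)
    s=least_squares(r,x0,loss="soft_l1",f_scale=1.)
    return s.x,r(s.x).reshape(-1,2)
E
python3 - <<'E'
from fit import *
S_=[((-22,30,-110),(112,485)),((-22,-30,-110),(350,522)),((-22,30,-44),(125,328)),((-22,-30,-44),(368,362)),((22,-30,-44),(400,252)),((-4,26,22),(165,68)),((-4,-26,22),(340,95)),((-4,-26,-44),(370,310)),((-4,-16,-44),(332,302)),((-4,16,-44),(195,277))]
W_=[((-22,30,-44),(585,112)),((-22,-30,-44),(185,203)),((-22,30,-110),(592,52)),((-4,16,-44),(527,232)),((-4,26,-44),(592,216)),((-4,-16,-44),(305,280)),((-4,-26,-44),(250,291)),((-4,0,0),(362,355)),((4,-26,22),(122,520))]
cams={n:env.read_camera(n) for n in("scene","wrist")}
obs=[("scene",p,np.array([190+(x+.5)/8-.5,180+(y+.5)/7.5-.5])) for p,(x,y) in S_]+[("wrist",p,np.array([190+(x+.5)/4-.5,155+(y+.5)/3.158-.5])) for p,(x,y) in W_]
x,e=fit(obs,cams,[.465,.025,.2,.45,0,0]);print(x[:3],np.degrees(x[3:]));print(e)
o=env.get_obs();print(o["time_s"],o["tool_pos"],o["tool_rot"],o["qpos"])
E
```

```text
[0.467 0.026 0.196] [27.998 -2.536  8.475]
[[-0.972  0.753]
 [-0.699  1.742]
 [-2.09  -0.37 ]
 [-0.608  1.386]
 [-0.017 -0.923]
 [-1.737  2.765]
 [ 5.313  4.882]
 [-1.029  0.808]
 [-1.506  0.843]
 [-1.111  0.873]
 [ 0.169  0.084]
 [-2.179  1.196]
 [-0.198  0.507]
 [-0.614  0.064]
 [ 0.778  0.337]
 [ 0.902 -0.468]
 [-1.487  0.434]
 [ 0.966 -0.533]
 [-0.596  0.962]]
9.0833 [0.465 0.025 0.259] [-179.997   -0.009 -170.341] [-28.017  -3.805  20.991 111.534   1.436  72.034  92.147]
```

```bash
cat > obs8.py <<'E'
from fit import *
S_=[((-22,30,-110),(112,485)),((-22,-30,-110),(350,522)),((-22,30,-44),(125,328)),((-22,-30,-44),(368,362)),((22,-30,-44),(400,252)),((-4,26,22),(165,75)),((-4,-26,-44),(370,310)),((-4,-16,-44),(332,302)),((-4,16,-44),(195,277))]
W_=[((-22,30,-44),(585,112)),((-22,-30,-44),(185,203)),((-22,30,-110),(592,52)),((-4,16,-44),(527,232)),((-4,26,-44),(592,216)),((-4,-16,-44),(305,280)),((-4,-26,-44),(250,291)),((-4,0,0),(362,355)),((4,-26,22),(122,520))]
cams={n:env.read_camera(n) for n in("scene","wrist")}
def run(S_,W_,off=1):
    obs=[("scene",p,np.array([190+(x+.5)/8-.5,180+(y+.5)/7.5-.5])) for p,(x,y) in S_]+[("wrist",p,np.array([190+(x+.5)/4-.5,155+(y+.5)/3.158-.5])) for p,(x,y) in W_]
    x,e=fit(obs,cams,[.465,.025,.2,.45,0,0]);return x,e
for a,b in[(S_,W_),(S_,[]),([],W_)]:
    x,e=run(a,b);print(x[:3],np.degrees(x[3:]),np.abs(e).max(),np.sqrt((e**2).mean()))
M=R.from_euler("ZYX",run(S_,W_)[0][3:]).as_matrix();x=run(S_,W_)[0]
for n,s in(("scene",.5),("wrist",.5)):
    im=cams[n]["img"].copy()
    for sx in(-22,22):
        for sy in(-30,30):
            for sz in(-44,-110):cv2.circle(im,tuple(int(v) for v in proj(cams[n],x[:3]+M@np.array([sx,sy,sz])/1000)),1,(0,0,255),-1)
    for sx in(-4,4):
        for sy in(-26,26):
            for sz in(-44,22):cv2.circle(im,tuple(int(v) for v in proj(cams[n],x[:3]+M@np.array([sx,sy,sz])/1000)),1,(0,255,255),-1)
    cr=im[180:260,190:270] if n=="scene" else im[155:345,190:390]
    cv2.imwrite(f"pics/fit_{n}.png",cv2.resize(cr,(640,600),interpolation=cv2.INTER_NEAREST))
E
python3 obs8.py
```

```text
[0.468 0.026 0.194] [28.186 -2.494  8.83 ] 2.1092094396524885 1.040417373818266
[0.484 0.039 0.179] [29.024 -0.029  8.559] 1.4244592346946945 0.5852121586126456
[0.468 0.026 0.193] [28.203 -2.101  9.284] 1.6082046695026975 0.6578435334845166
```

View pics/fit_scene.png

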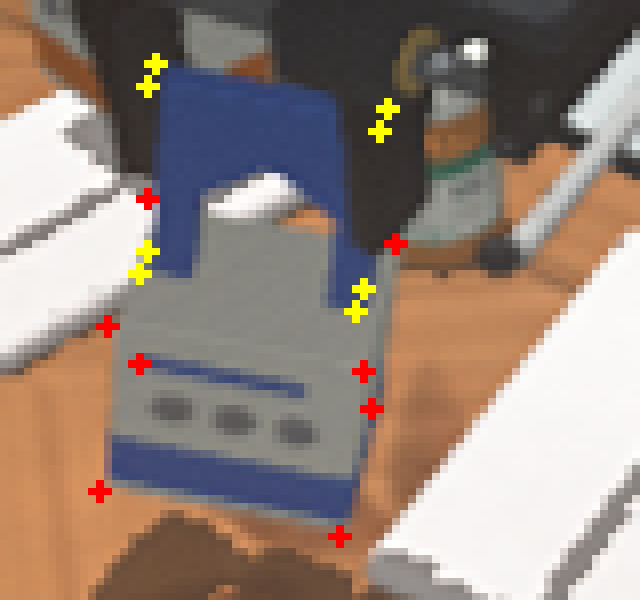

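View pics/fit_wrist.png

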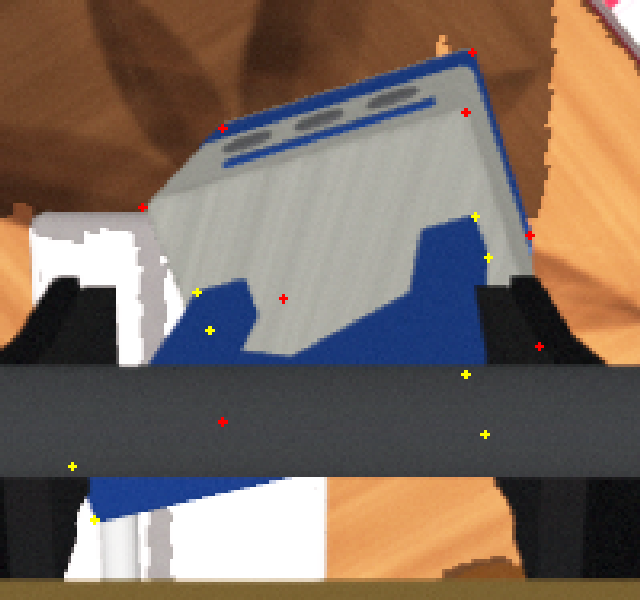

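Both views agree: pack yaw 28°, roll about 9°, pitch about -2°, and apex at (0.468, 0.026, 0.194). I'll turn the tool about the apex so that the pack is square to the spare prong again, and work out the rows for that.

```bash
cat > plan.py <<'E'
from fit import *
def rows(Rt,p,Rd,pd,n):
    w=R.from_matrix(Rt.T@Rd).as_rotvec()/n
    A=sum(R.from_rotvec(w*k).as_matrix() for k in range(n))
    t=np.linalg.solve(A,Rt.T@(pd-p))
    return np.r_[t*100,np.degrees(w)]
def tool():
    o=env.get_obs();return R.from_euler("xyz",o["tool_rot"],degrees=True).as_matrix(),np.array(o["tool_pos"])
E
python3 - <<'E'
from plan import *
x=[.468,.026,.194]; Rp=R.from_euler("ZYX",[28.2,-2.2,9.0],degrees=True).as_matrix()
Rt,p=tool(); Rd=R.from_euler("z",9.7,degrees=True).as_matrix()@Rp.T@Rt
v=Rt.T@(np.array(x)-p); G=Rt.T@Rp
np.savez("grip.npz",v=v,G=G)
print("v",v,"Rd euler",R.from_matrix(Rd).as_euler("xyz",degrees=True))
a1=np.array([.462,.026,.194]); p1=a1-Rd@v
print("rot rows n=6",rows(Rt,p,Rd,p1,6),p1)
a2=np.array([.511,-.004,.163])-np.array([.9857,.1685,0])*.052
p2=a2-Rd@v; print("p2",p2,"tool delta cm",Rd.T@(p2-p1)*100)
E
```

```text
v [-0.003  0.001  0.065] Rd euler [-170.771    0.787  171.06 ]
rot rows n=6 [ 0.086  0.194 -0.001  1.546  0.12   3.105] [0.46  0.036 0.258]
p2 [ 0.457 -0.003  0.227] tool delta cm [-0.337 -3.316  3.684]
```

Request:
drive_tool --pt "0.09 0.19 0 1.55 0.12 3.1 0.3" --pt "0.09 0.19 0 1.55 0.12 3.1 0.3" --pt "0.09 0.19 0 1.55 0.12 3.1 0.3" --pt "0.09 0.19 0 1.55 0.12 3.1 0.3" --pt "0.09 0.19 0 1.55 0.12 3.1 0.3" --pt "0.09 0.19 0 1.55 0.12 3.1 0.3" --pt "0 0 0 0 0 0 0.3" --pt "0 0 0 0 0 0 0.3"

```text
time_s: 9.85
tool_pos: [0.4593, 0.0363, 0.2579]
tool_rot: [-170.8, 0.8, 171.2]
force: [0.5, 0.2, -0.8]
grip_width: 0.0514
```

```bash
python3 - <<'E'
from h import *
s=env.read_camera("scene");w=env.read_camera("wrist");o=env.get_obs()
print(o["tool_pos"],o["tool_rot"],o["force"],o["grip_width"],o["qpos"])
cv2.imwrite("pics/s9.png",cv2.resize(s["img"][180:260,180:260],(640,600),interpolation=cv2.INTER_CUBIC))
cv2.imwrite("pics/w9.png",cv2.resize(w["img"][155:345,190:390],(800,600),interpolation=cv2.INTER_CUBIC))
E
```

```text
[0.4593735  0.0355606  0.25800645] [-170.77926008    0.78387101  171.14615741] [-0.31682986  0.4537074  -1.1621144 ] 0.051329049662995334 [-30.12995158  -2.73477195  16.26199758 111.21721202   9.92980013
  74.50875424  64.26056347]
```

View pics/s9.png

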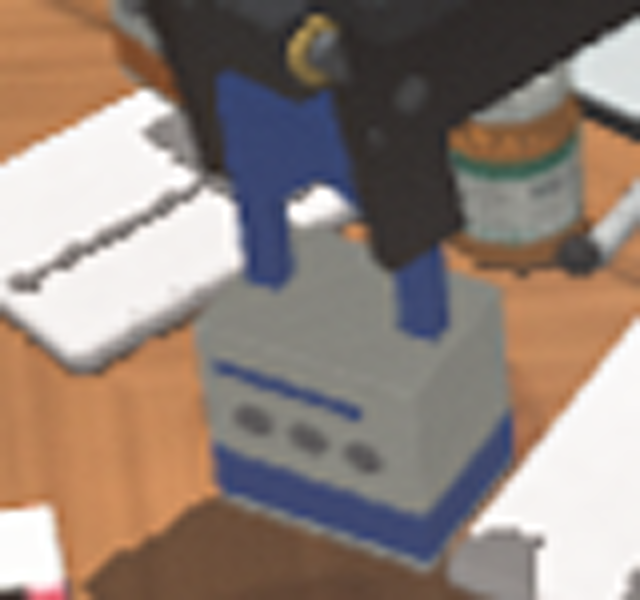

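View pics/w9.png

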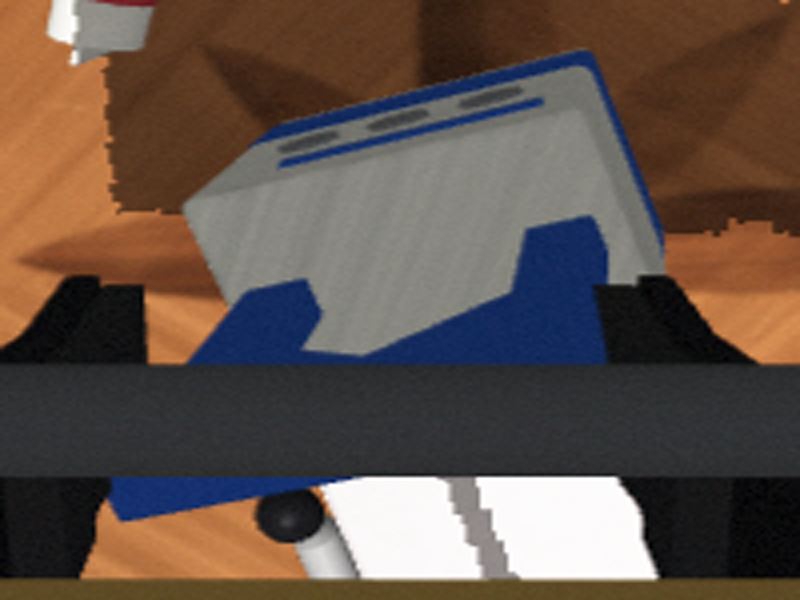

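```bash
python3 - <<'E'
from plan import *
cams={n:env.read_camera(n) for n in("scene","wrist")}
S_=[((-22,30,-44),(203,330)),((-22,30,-110),(220,492)),((-22,-30,-44),(414,402)),((-22,-30,-110),(430,562)),((22,-30,-44),(503,292)),((22,-30,-110),(512,438)),((-4,-26,-44),(440,335)),((-4,-16,-44),(402,325)),((-4,16,-44),(288,286)),((-4,26,-44),(250,276))]
W_=[((-22,30,-44),(585,112)),((-22,-30,-44),(185,203)),((-22,30,-110),(592,52)),((-4,16,-44),(527,232)),((-4,26,-44),(592,216)),((-4,-16,-44),(305,280)),((-4,-26,-44),(250,291)),((-4,0,0),(362,355)),((4,-26,22),(122,520))]
a=[("scene",p,np.array([180+(x+.5)/8-.5,180+(y+.5)/7.5-.5])) for p,(x,y) in S_];b=[("wrist",p,np.array([190+(x+.5)/4-.5,155+(y+.5)/3.158-.5])) for p,(x,y) in W_]
for o in(a,b,a+b):
    x,e=fit(o,cams,[.465,.025,.2,.2,0,0]);print(x[:3],np.degrees(x[3:]),np.sqrt((e**2).mean()))
Rt,p=tool();z=np.load("grip.npz");M=Rt@z["G"];print("model apex",p+Rt@z["v"],R.from_matrix(M).as_euler("ZYX",degrees=True))
# spare bead from wrist, scene
print("bead w",plane(cams["wrist"],(190+291/4,155+515/3.158),.1465),"s",plane(cams["scene"],(180+577/8,180+250/7.5),.1465))
a2=np.array([.511,-.004,.163])-np.array([.9857,.1685,0])*.052
print("delta tool cm to entry", Rt.T@(a2-(p+Rt@z["v"]))*100)
E
```

```text
[0.476 0.038 0.177] [11.924 -1.81   2.524] 0.6939663129714466
[0.462 0.025 0.193] [9.736 0.087 0.312] 0.6578435366106614
[0.461 0.026 0.195] [10.076 -0.604  0.042] 1.1656592100839933
model apex [0.462 0.025 0.194] [ 9.738 -0.011  0.003]
bead w [ 0.51  -0.003  0.146] s [ 0.513 -0.003  0.146]
delta tool cm to entry [-0.342 -3.251  3.684]
```

The pack is now upright and square: yaw 10°, tilt under 1°. I'll lower it to entry height in front of the prong, 5 cm ahead of the tip.

Request:
drive_tool --pt "-0.06 -0.54 0.61 0 0 0 0.3" --pt "-0.06 -0.54 0.61 0 0 0 0.3" --pt "-0.06 -0.54 0.61 0 0 0 0.3" --pt "-0.06 -0.54 0.61 0 0 0 0.3" --pt "-0.06 -0.54 0.61 0 0 0 0.3" --pt "-0.06 -0.54 0.61 0 0 0 0.3" --pt "0 0 0 0 0 0 0.3" --pt "0 0 0 0 0 0 0.3"

```text
time_s: 10.72
tool_pos: [0.4572, -0.0025, 0.2268]
tool_rot: [-170.7, 0.8, 171.1]
force: [0.4, 0.7, -0.4]
grip_width: 0.0514
```

```bash
python3 - <<'E'
from plan import *
s=env.read_camera("scene");w=env.read_camera("wrist");o=env.get_obs()
print(o["tool_pos"],o["tool_rot"],o["force"],o["grip_width"],o["time_s"])
cv2.imwrite("pics/s10.png",cv2.resize(s["img"][150:270,190:330],(700,600),interpolation=cv2.INTER_CUBIC))
cv2.imwrite("pics/w10.png",cv2.resize(w["img"][155:345,190:390],(800,600),interpolation=cv2.INTER_CUBIC))
Rt,p=tool();z=np.load("grip.npz");a=p+Rt@z["v"];print("apex",a,R.from_matrix(Rt@z["G"]).as_euler("ZYX",degrees=True))
u=np.array([np.cos(np.radians(9.8)),np.sin(np.radians(9.8)),0]);b=np.array([.511,-.004,0])
n=np.array([-u[1],u[0],0]);print("along",u@(a-b),"lat",n@(a-b),"u in tool",Rt.T@u,"down in tool",Rt.T@[0,0,-1],"n in tool",Rt.T@n)
print("bead w@",proj(w,[.511,-.004,.1465]), "scene",proj(s,[.511,-.004,.1465]))
E
```

```text
[ 0.458 -0.002  0.227] [-170.772    0.815  171.132] [-0.692  0.197 -1.303] 0.05152581420135734 10.8167
apex [ 0.46  -0.012  0.163] [ 9.772 -0.027 -0.009]
along -0.05145798689983369 lat 0.0009529763454287924 u in tool [-0.947  0.318 -0.038] down in tool [0.014 0.16  0.987] n in tool [ 0.32   0.934 -0.156]
bead w@ [317.819 350.05 ] scene [251.946 214.032]
```

View pics/s10.png

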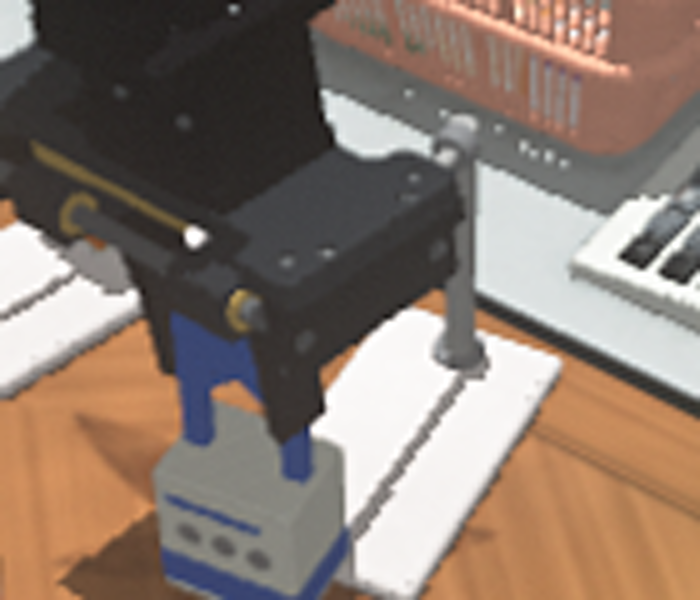

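View pics/w10.png

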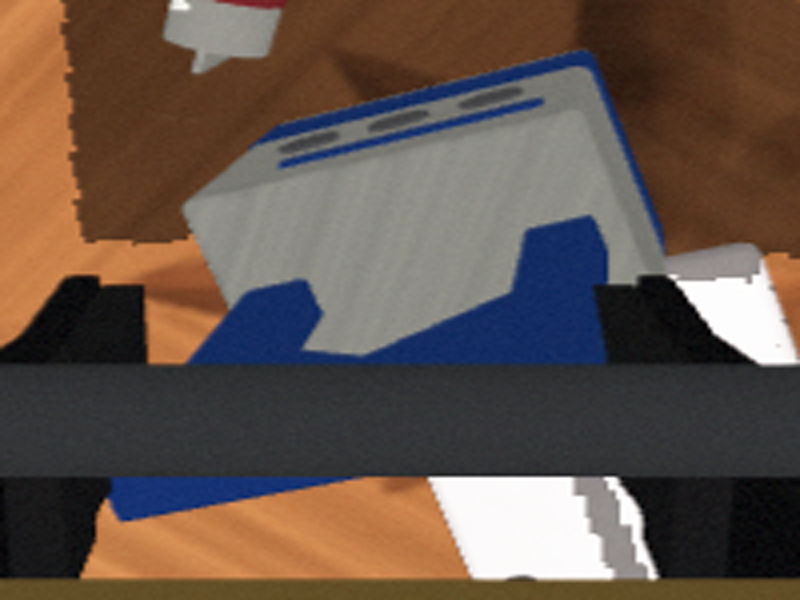

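The pack is lined up: 51 mm before the tip, 1 mm to the side. The bead shows at wrist pixel (320,338+), as predicted. I'll insert it slowly past the bead.

Request:
drive_tool --pt "-0.03 -0.09 0.02 0 0 0 0.3" --pt "-0.66 0.22 -0.03 0 0 0 0.3" --pt "-0.66 0.22 -0.03 0 0 0 0.3" --pt "-0.66 0.22 -0.03 0 0 0 0.3" --pt "-0.66 0.22 -0.03 0 0 0 0.3" --pt "-0.66 0.22 -0.03 0 0 0 0.3" --pt "-0.66 0.22 -0.03 0 0 0 0.3" --pt "0 0 0 0 0 0 0.3"

```text
time_s: 11.48
tool_pos: [0.5002, 0.0044, 0.2272]
tool_rot: [-170.7, 0.8, 171.1]
force: [0.5, -0.0, -0.4]
grip_width: 0.0514
```

```bash
cat > st.py <<'E'
import sys
from plan import *
s=env.read_camera("scene");w=env.read_camera("wrist");o=env.get_obs();g=sys.argv[1]
print(o["tool_pos"],o["tool_rot"],o["force"],o["grip_width"],o["time_s"])
cv2.imwrite(f"pics/s{g}.png",cv2.resize(s["img"][140:260,190:330],(700,600),interpolation=cv2.INTER_CUBIC))
cv2.imwrite(f"pics/w{g}.png",cv2.resize(w["img"][155:345,190:390],(800,600),interpolation=cv2.INTER_CUBIC))
Rt,p=tool();z=np.load("grip.npz");a=p+Rt@z["v"]
u=np.array([np.cos(np.radians(9.8)),np.sin(np.radians(9.8)),0]);b=np.array([.511,-.004,0]);n=np.array([-u[1],u[0],0])
print("apex",a,"along",u@(a-b),"lat",n@(a-b))
E
python3 st.py 11
```

```text
[0.499 0.004 0.227] [-170.719    0.752  171.106] [ 0.019 -0.278 -0.144] 0.051633897046510224 11.5833
apex [ 0.501 -0.006  0.163] along -0.0099482967480682 lat -0.0004470071125257218
```

View pics/s11.png

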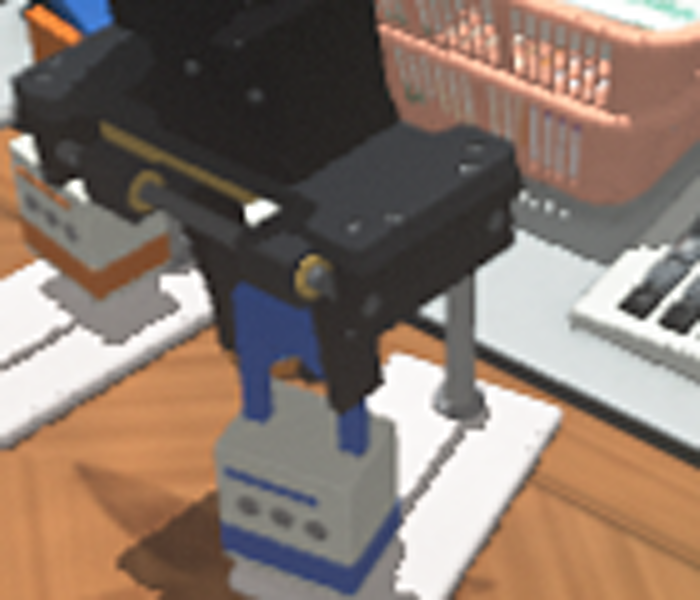

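View pics/w11.png

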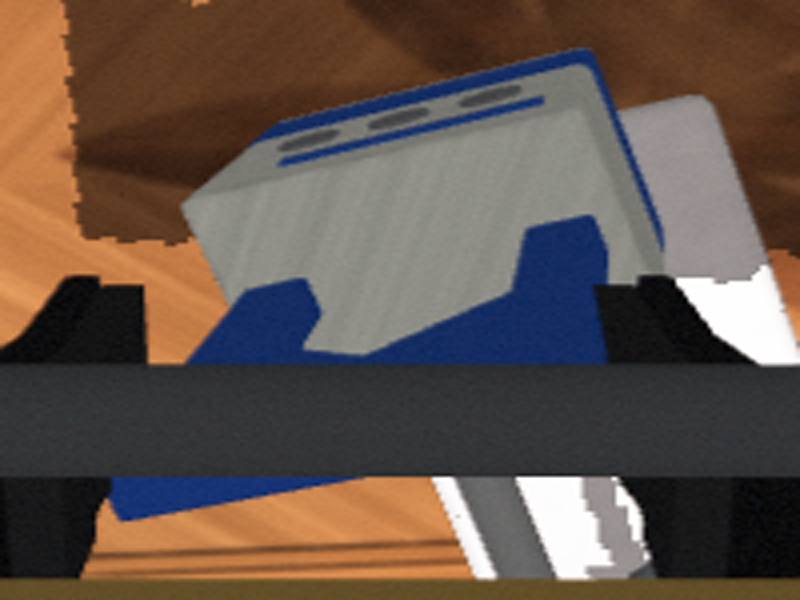

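Through the hole in the scene view the bead is visible at (310,370), roughly centred between the tab's legs. There is no contact force, so I'll continue.

Request:
drive_tool --pt "-0.48 0.16 -0.02 0 0 0 0.3" --pt "-0.48 0.16 -0.02 0 0 0 0.3" --pt "-0.48 0.16 -0.02 0 0 0 0.3" --pt "-0.48 0.16 -0.02 0 0 0 0.3" --pt "-0.48 0.16 -0.02 0 0 0 0.3" --pt "-0.48 0.16 -0.02 0 0 0 0.3" --pt "0 0 0 0 0 0 0.3"

```text
time_s: 12.17
tool_pos: [0.5297, 0.0094, 0.2273]
tool_rot: [-170.7, 0.8, 171.1]
force: [1.2, 0.7, -0.2]
grip_width: 0.0517
```

```bash
python3 st.py 12
```

```text
[0.529 0.009 0.227] [-170.731    0.77   171.11 ] [ 0.355  0.375 -1.841] 0.05128543407625534 12.2667
apex [ 0.531 -0.001  0.163] along 0.020451249852380195 lat -0.0004965084923543611
```

View pics/s12.png

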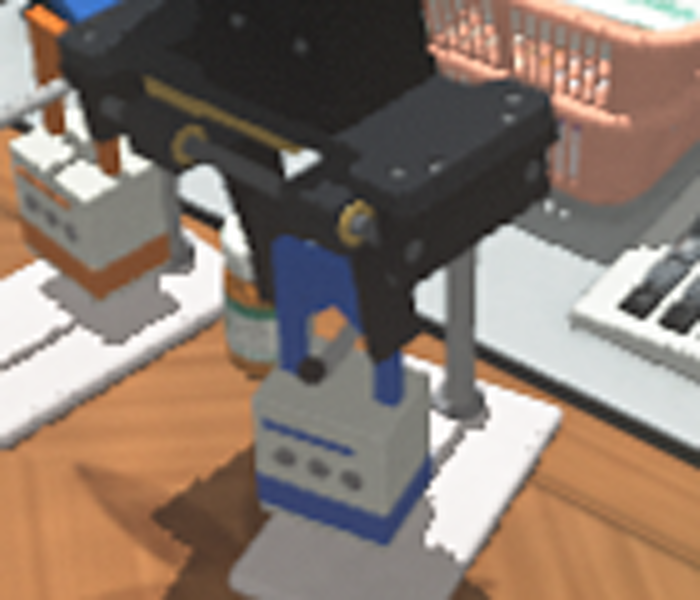

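View pics/w12.png

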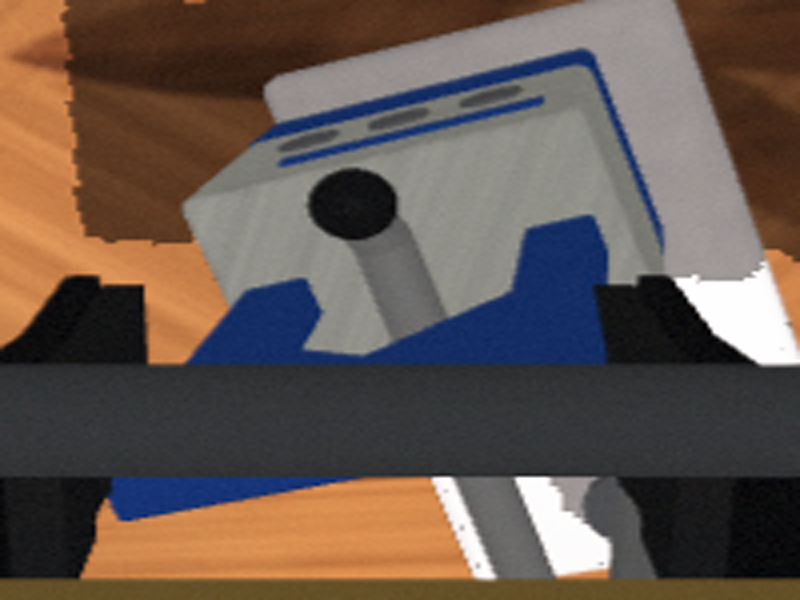

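The bar is through the hole. I'll push in another 44 mm, then lower it.

Request:
drive_tool --pt "-0.6 0.2 -0.02 0 0 0 0.3" --pt "-0.6 0.2 -0.02 0 0 0 0.3" --pt "-0.6 0.2 -0.02 0 0 0 0.3" --pt "-0.6 0.2 -0.02 0 0 0 0.3" --pt "-0.6 0.2 -0.02 0 0 0 0.3" --pt "-0.6 0.2 -0.02 0 0 0 0.3" --pt "-0.6 0.2 -0.02 0 0 0 0.3" --pt "0 0 0 0 0 0 0.3" --pt "0 0.08 0.5 0 0 0 0.3" --pt "0 0.08 0.5 0 0 0 0.3" --pt "0 0.05 0.3 0 0 0 0.3" --pt "0 0 0 0 0 0 0.3" --pt "0 0 0 0 0 0 0.3"

```text
time_s: 13.35
tool_pos: [0.5721, 0.0164, 0.2134]
tool_rot: [-170.7, 0.7, 171.1]
force: [-0.1, 0.0, -1.1]
grip_width: 0.0518
```

```bash
python3 st.py 13
```

```text
[0.573 0.016 0.214] [-170.756    0.803  171.112] [ 0.207  0.759 -1.501] 0.05133327979925142 13.45
apex [0.575 0.006 0.15 ] along 0.06483652912115813 lat -0.0007217928776455147
```

View pics/s13.png

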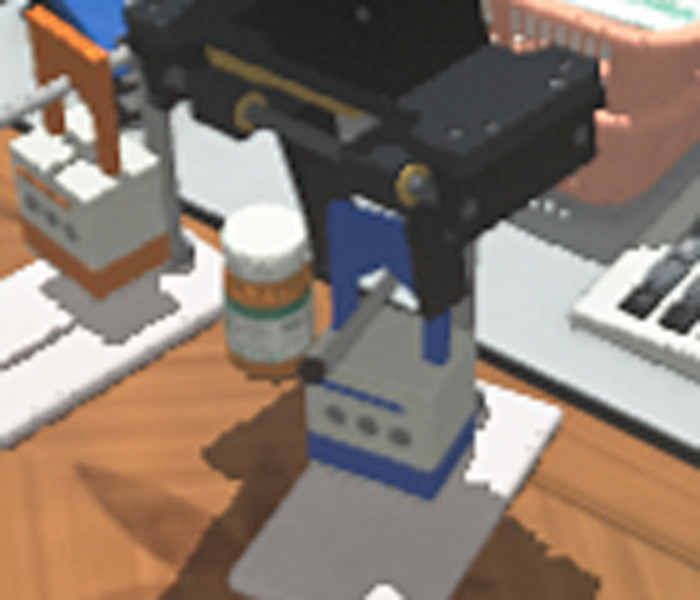

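View pics/w13.png

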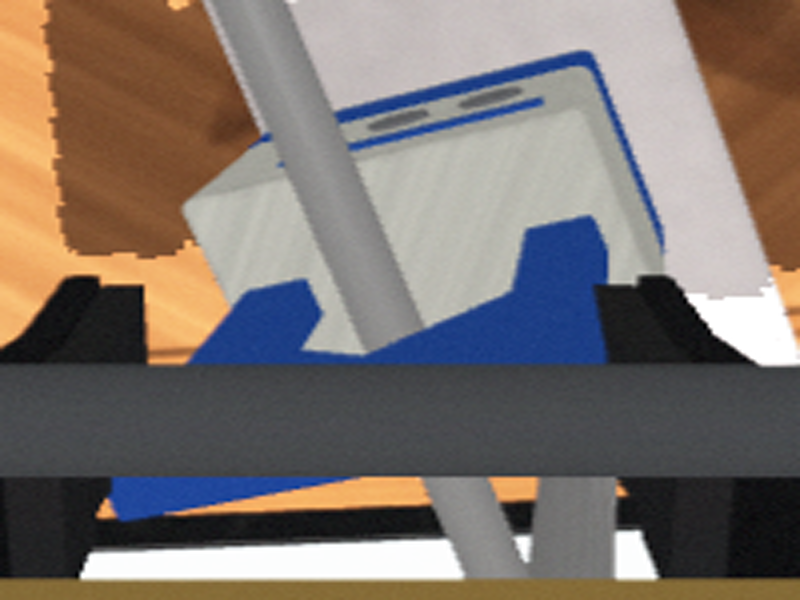

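Not yet resting on the bar. I'll lower it in small steps.

Request:
drive_tool --pt "0 0.03 0.2 0 0 0 0.3" --pt "0 0.03 0.2 0 0 0 0.3" --pt "0 0 0 0 0 0 0.3" --pt "0 0 0 0 0 0 0.3"

```text
time_s: 13.78
tool_pos: [0.5725, 0.0164, 0.2096]
tool_rot: [-170.7, 0.8, 171.1]
force: [0.1, -0.3, -1.1]
grip_width: 0.0516
```

Request:
drive_tool --pt "0 0.02 0.15 0 0 0 0.3" --pt "0 0 0 0 0 0 0.3" --pt "0 0 0 0 0 0 0.3"

```text
time_s: 14.03
tool_pos: [0.5726, 0.0164, 0.2082]
tool_rot: [-170.7, 0.8, 171.1]
force: [0.1, -1.1, -1.0]
grip_width: 0.0514
```

```bash
python3 st.py 14
```

```text
[0.573 0.016 0.208] [-170.75     0.793  171.115] [-0.596 -0.904 -0.679] 0.05132759827937004 14.1333
apex [0.575 0.006 0.144] along 0.0649121684609624 lat -0.0007867758535716389
```

View pics/w14.png

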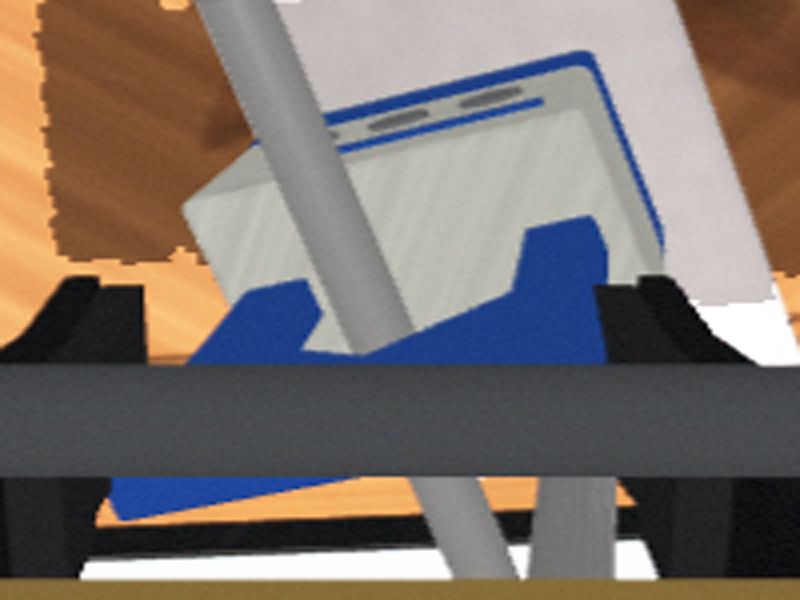

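Request:
drive_tool --pt "0 0.02 0.12 0 0 0 0.3" --pt "0 0 0 0 0 0 0.3" --pt "0 0 0 0 0 0 0.3"

```text
time_s: 14.38
tool_pos: [0.5729, 0.0166, 0.2075]
tool_rot: [-170.8, 0.8, 171.1]
force: [0.4, 1.4, 1.7]
grip_width: 0.0516
```

Request:
drive_tool --pt "0 0.02 0.12 0 0 0 0.3" --pt "0 0 0 0 0 0 0.3" --pt "0 0 0 0 0 0 0.3"

```text
time_s: 14.63
tool_pos: [0.5731, 0.0168, 0.207]
tool_rot: [-170.8, 0.9, 171.1]
force: [-2.6, 1.3, 5.9]
grip_width: 0.0515
```

The pack now rests on the bar, with 5.9 N upward. I'll take off a little preload and open gently.

Request:
drive_tool --pt "0 -0.01 -0.08 0 0 0 0.3" --pt "0 0 0 0 0 0 0.6" --pt "0 0 0 0 0 0 0.62" --pt "0 0 0 0 0 0 0.64" --pt "0 0 0 0 0 0 0.66" --pt "0 0 0 0 0 0 0.69" --pt "0 0 0 0 0 0 0.72" --pt "0 0 0 0 0 0 0.76" --pt "0 0 0 0 0 0 0.8" --pt "0 0 0 0 0 0 0.9" --pt "0 0 0 0 0 0 1" --pt "0 0 0 0 0 0 1"

```text
time_s: 15.63
tool_pos: [0.5727, 0.0163, 0.2067]
tool_rot: [-170.7, 0.8, 171.1]
force: [-0.1, 0.7, -0.0]
grip_width: 0.0818
```

```bash
python3 st.py 15
```

```text
[0.573 0.016 0.207] [-170.749    0.797  171.11 ] [-0.117 -0.177  0.137] 0.08469278747121659 15.7333
apex [0.575 0.006 0.143] along 0.06496109466493474 lat -0.000821386740670141
```

View pics/s15.png

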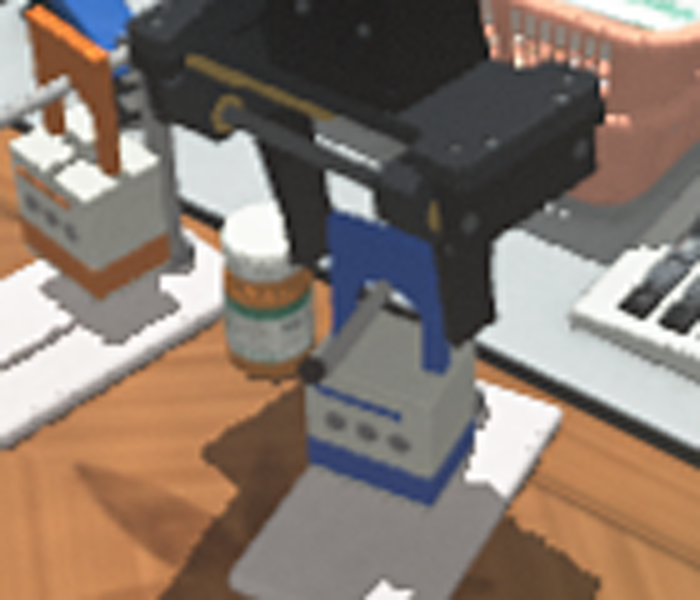

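View pics/w15.png

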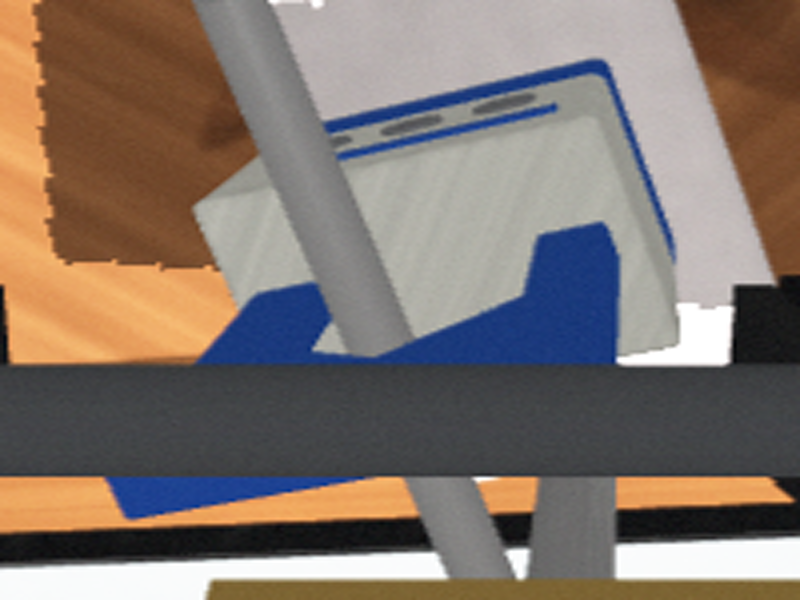

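The blue pack hangs freely on the spare bar and the jaws are open on both sides of it. I'll retreat along the tool axis and then plan the approach to the orange pack.

Request:
drive_tool --pt "0 0 -0.8 0 0 0 1" --pt "0 0 -1.5 0 0 0 1" --pt "0 0 -2 0 0 0 1" --pt "0 0 -2 0 0 0 1" --pt "0 0 -1.7 0 0 0 1" --pt "0 0 0 0 0 0 1"

```text
time_s: 16.23
tool_pos: [0.5754, 0.0302, 0.2901]
tool_rot: [-170.9, 1.2, 171.2]
force: [0.2, -0.2, 0.1]
grip_width: 0.0871
```

```bash
python3 - <<'E'
from plan import *
Rt,p=tool();o=env.get_obs();print(p,o["tool_rot"],o["force"])
Rd=R.from_euler("xyz",[180,0,170.7],degrees=True).as_matrix()
print("rot n=3",rows(Rt,p,Rd,p,3),"then", Rd.T@(np.array([.6016,.2062,.285])-p)*100)
s=env.read_camera("scene");cv2.imwrite("pics/s16.png",cv2.resize(s["img"][120:270,140:340],(800,600),interpolation=cv2.INTER_CUBIC))
E
```

```text
[0.575 0.03  0.29 ] [-170.915    1.169  171.17 ] [ 0.18  -0.155  0.075]
rot n=3 [ 0.     0.     0.    -3.027  0.401  0.125] then [ 0.257 17.797  0.512]
```

View pics/s16.png

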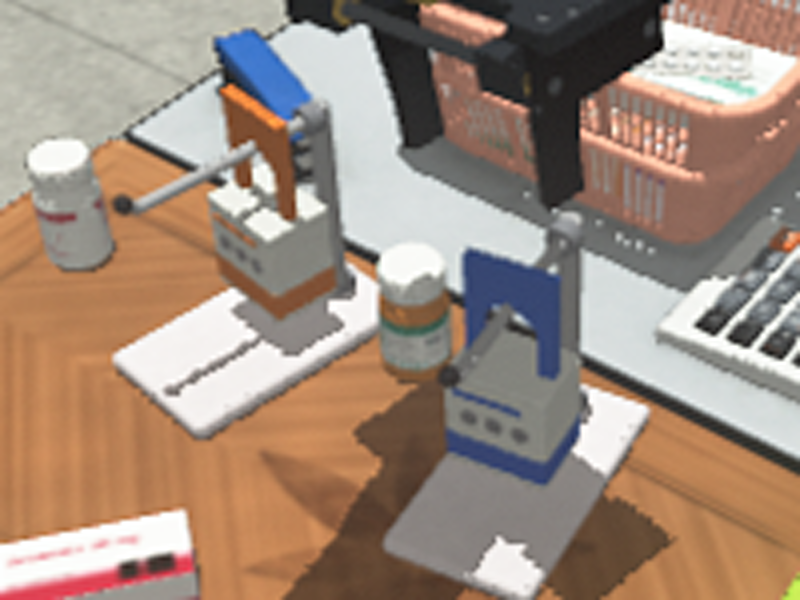

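The blue pack hangs upright on the spare prong at (510,370) in the enlarged view, and the orange pack is undisturbed. I'll level the tool and move above the orange one.

Request:
drive_tool --pt "0 0 0 -3.03 0.4 0.12 1" --pt "0 0 0 -3.03 0.4 0.12 1" --pt "0 0 0 -3.03 0.4 0.12 1" --pt "0 1.5 0 0 0 0 1" --pt "0.05 1.8 0 0 0 0 1" --pt "0.05 1.8 0.1 0 0 0 1" --pt "0.05 1.8 0.1 0 0 0 1" --pt "0.05 1.8 0.1 0 0 0 1" --pt "0.05 1.8 0.1 0 0 0 1" --pt "0 1.8 0.1 0 0 0 1" --pt "0 1.8 0 0 0 0 1" --pt "0 1.8 0 0 0 0 1" --pt "0 1.8 0 0 0 0 1" --pt "0 0 0 0 0 0 1" --pt "0 0 0 0 0 0 1"

```text
time_s: 17.53
tool_pos: [0.5995, 0.206, 0.2795]
tool_rot: [-179.8, -0.4, 170.8]
force: [0.2, -0.1, 1.2]
grip_width: 0.0872
```

```bash
python3 - <<'E'
from plan import *
Rt,p=tool();o=env.get_obs();print(p,o["tool_rot"],o["force"],o["qpos"],o["time_s"])
print("delta", Rt.T@(np.array([.6016,.2062,.242])-p)*100)
w=env.read_camera("wrist");cv2.imwrite("pics/w17.png",w["img"])
E
```

```text
[0.599 0.206 0.279] [-179.797   -0.425  170.805] [ 0.167 -0.071  1.174] [-33.147  17.109  14.681  86.861  -4.41   77.066  62.74 ] 17.5333
delta [-0.235  0.07   3.744]
```

View pics/w17.png

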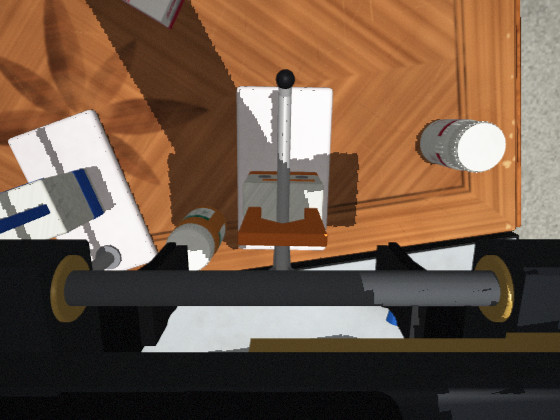

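```bash
python3 - <<'E'
from plan import *
w=env.read_camera("wrist")
cv2.imwrite("pics/w18.png",cv2.resize(w["img"][160:260,220:350],(780,600),interpolation=cv2.INTER_CUBIC))
for c in [(238,245),(327,245),(240,236),(326,236)]: print(plane(w,c,.167))
print(plane(w,(286,78.5),.1465))
E
```

```text
[0.601 0.178 0.167]
[0.609 0.229 0.167]
[0.595 0.181 0.167]
[0.603 0.229 0.167]
[0.513 0.221 0.146]
```

View pics/w18.png

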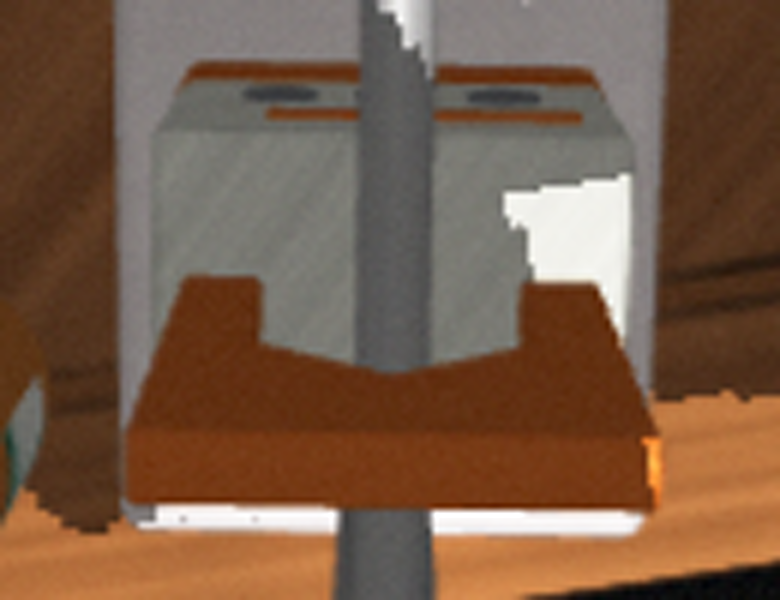

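The orange tab's top face is centred at about pixel (282,238), which is (0.6013, 0.2045). I'll go down and grip.

Request:
drive_tool --pt "-0.2 -0.05 0.5 0 0 0 1" --pt "0 0 1.2 0 0 0 1" --pt "0 0 1.2 0 0 0 1" --pt "0 0 1.2 0 0 0 1" --pt "0 0 1.2 0 0 0 1" --pt "0 0 1.2 0 0 0 1" --pt "0 0 0.9 0 0 0 1" --pt "0 0 0 0 0 0 1" --pt "0 0 0 0 0 0 1" --force 30

```text
time_s: 18.38
tool_pos: [0.6009, 0.2033, 0.2053]
tool_rot: [-179.8, -0.4, 170.7]
force: [0.1, 0.3, 0.3]
grip_width: 0.0872
```

```bash
python3 look.py 19 110 100
```

```text
18.3833 [0.6009 0.2033 0.2053] [-179.7961   -0.4416  170.6586] [-32.647   19.9567  14.3976  91.9351  -5.2396  69.2544  63.4803] [0.07   0.2616 0.2937] 0.08716150851960204
```

View pics/s19.png

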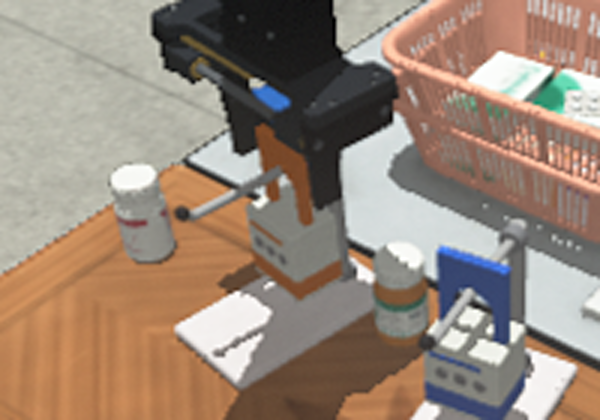

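View pics/w19.png

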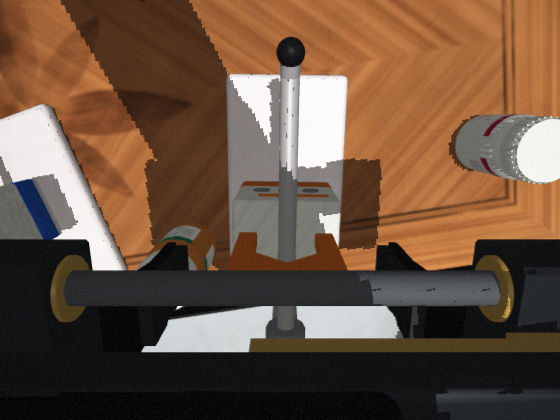

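Request:
drive_tool --pt "0 0.15 0 0 0 0 1" --pt "0 0 0 0 0 0 0.8" --pt "0 0 0 0 0 0 0.3" --pt "0 0 0 0 0 0 0.3" --pt "0 0 0 0 0 0 0.3" --pt "0 0 0 0 0 0 0.3" --pt "0 0 0 0 0 0 0.3" --pt "0 0 0 0 0 0 0.3" --pt "0 0 0 0 0 0 0.3"

```text
time_s: 19.28
tool_pos: [0.6015, 0.2054, 0.2062]
tool_rot: [-179.9, -0.4, 170.7]
force: [1.0, 2.2, 0.1]
grip_width: 0.0519
```

Request:
drive_tool --pt "0 0 -0.6 0 0 0 0.3" --pt "0 0 -0.6 0 0 0 0.3" --pt "0 0 -0.6 0 0 0 0.3" --pt "0 0 0 0 0 0 0.3" --pt "0 0 0 0 0 0 0.3" --force 35

```text
time_s: 19.7
tool_pos: [0.6019, 0.2048, 0.225]
tool_rot: [-179.9, -0.3, 170.6]
force: [0.2, 0.4, -2.1]
grip_width: 0.0516
```

```bash
python3 look.py 20 110 100
```

```text
19.7 [0.6019 0.2048 0.225 ] [-179.8788   -0.3043  170.6459] [-32.8075  19.1791  14.4913  90.5949  -5.0227  71.1874  63.2073] [ 0.2362  0.3947 -2.0855] 0.051565067432389866
```

View pics/s20.png

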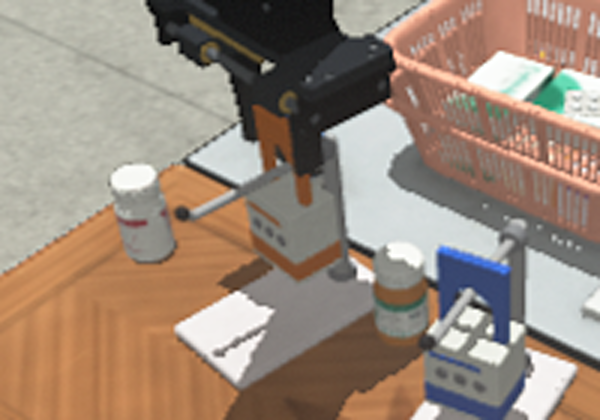

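View pics/w20.png

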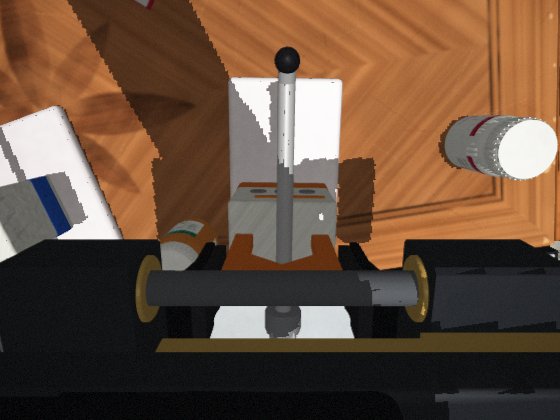

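The orange pack has lifted off the bar with no side force. I'll pull it out 13 cm along the prong, well past the bead this time.

Request:
drive_tool --pt "0.4 0 0 0 0 0 0.3" --pt "0.8 0 0 0 0 0 0.3" --pt "0.8 0 0 0 0 0 0.3" --pt "0.8 0 0 0 0 0 0.3" --pt "0.8 0 0 0 0 0 0.3" --pt "0.8 0 0 0 0 0 0.3" --pt "0.8 0 0 0 0 0 0.3" --pt "0.8 0 0 0 0 0 0.3" --pt "0.8 0 0 0 0 0 0.3" --pt "0 0 0 0 0 0 0.3" --pt "0 0 0 0 0 0 0.3"

```text
time_s: 20.77
tool_pos: [0.5342, 0.2162, 0.2248]
tool_rot: [-179.9, -0.3, 170.7]
force: [0.5, -0.3, -1.0]
grip_width: 0.0516
```

```bash
python3 look.py 21 110 100
```

```text
20.7667 [0.5342 0.2162 0.2248] [-179.8666   -0.3496  170.6961] [-36.2682  12.0929  13.271   99.2184  -3.0261  69.3957  58.4985] [ 0.5097 -0.2531 -1.012 ] 0.05155888269021182
```

View pics/w21.png

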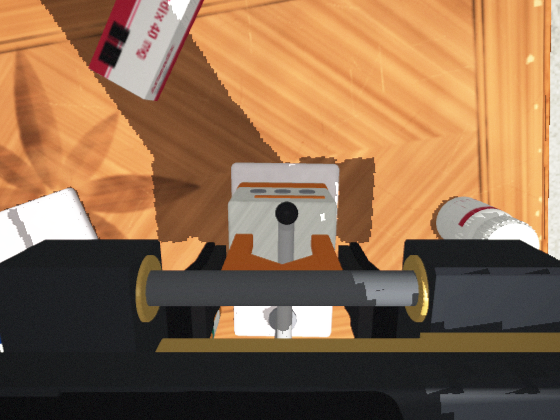

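Request:
drive_tool --pt "0.5 0 0 0 0 0 0.3" --pt "0.8 0 0 0 0 0 0.3" --pt "0.8 0 0 0 0 0 0.3" --pt "0.8 0 0 0 0 0 0.3" --pt "0.8 0 0 0 0 0 0.3" --pt "0.8 0 0 0 0 0 0.3" --pt "0.8 0 0 0 0 0 0.3" --pt "0.8 0 0 0 0 0 0.3" --pt "0 0 0 0 0 0 0.3" --pt "0 0 0 0 0 0 0.3"

```text
time_s: 21.75
tool_pos: [0.4739, 0.226, 0.2252]
tool_rot: [-179.9, -0.3, 170.7]
force: [0.3, -0.6, -0.5]
grip_width: 0.0516
```

```bash
python3 look.py 22 90 110
```

```text
21.75 [0.4739 0.226  0.2252] [-179.8666   -0.3484  170.704 ] [-39.1482   5.9111  11.5198 106.0502  -1.3771  68.5213  53.5284] [ 0.3491 -0.5541 -0.4957] 0.05155892909989805
```

View pics/s22.png

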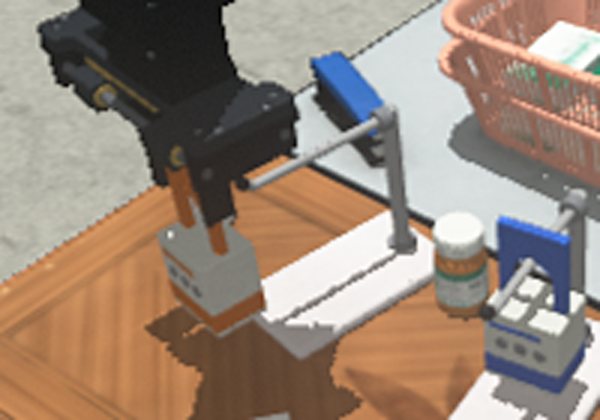

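View pics/w22.png

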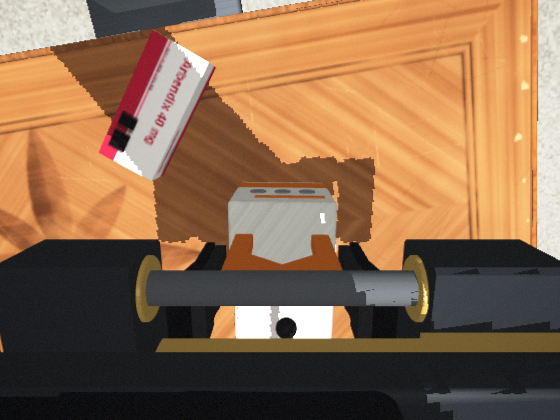

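The orange pack is off the prong and hangs straight in the jaws, clear of the bead at wrist pixel (286,328). I'll raise it high enough that its underside clears the blue pack and stand.

Request:
drive_tool --pt "0.4 0 -0.8 0 0 0 0.3" --pt "0.4 0 -1.6 0 0 0 0.3" --pt "0.2 0 -2 0 0 0 0.3" --pt "0 0 -2 0 0 0 0.3" --pt "0 0 -2 0 0 0 0.3" --pt "0 0 -2 0 0 0 0.3" --pt "0 0 -2 0 0 0 0.3" --pt "0 0 -2 0 0 0 0.3" --pt "0 0 -1.6 0 0 0 0.3" --pt "0 0 -0.8 0 0 0 0.3" --pt "0 0 0 0 0 -3.3 0.3" --pt "0 0 0 0 0 -3.3 0.3" --pt "0 0 0 0 0 -3.3 0.3" --pt "0 0 0 0 0 0 0.3"

```text
time_s: 23.07
tool_pos: [0.4654, 0.2276, 0.3929]
tool_rot: [-179.9, -0.4, -179.4]
force: [-0.4, -0.0, -1.5]
grip_width: 0.0517
```

```bash
python3 look.py 23 90 60; python3 - <<'E'
from plan import *
Rt,p=tool();print("delta",Rt.T@(np.array([.507,-.281,p[2]])-p)*100)
E
```

```text
23.0667 [0.4654 0.2276 0.3929] [-179.8891   -0.4237 -179.3767] [-39.9999   0.5274  11.1861  92.3261  -0.2049  87.5825  61.8192] [-0.4134 -0.0038 -1.4826] 0.05167374072318981
delta [ -3.743 -50.897   0.068]
```

View pics/s23.png

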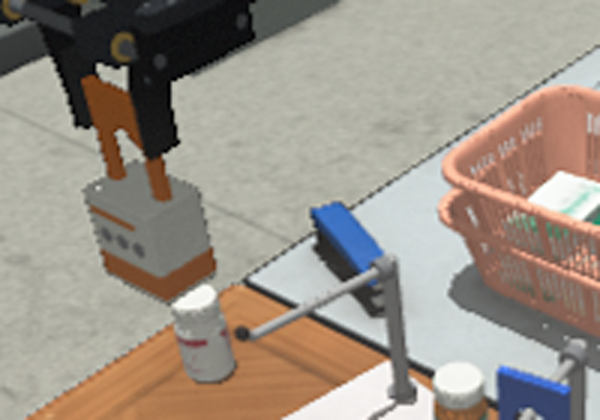

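The orange pack's underside is at about 0.22 m, 5 cm above the blue tab. I'll carry it across to the basket.

Request:
drive_tool --pt "-0.1 -0.8 0 0 0 0 0.3" --pt "-0.13 -1.5 0 0 0 0 0.3" --pt "-0.13 -2 0 0 0 0 0.3" --pt "-0.13 -2 0 0 0 0 0.3" --pt "-0.13 -2 0 0 0 0 0.3" --pt "-0.13 -2 0 0 0 0 0.3" --pt "-0.13 -2 0 0 0 0 0.3" --pt "-0.13 -2 0 0 0 0 0.3" --pt "-0.13 -2 0 0 0 0 0.3" --pt "-0.13 -2 0 0 0 0 0.3" --pt "-0.13 -2 0 0 0 0 0.3" --pt "-0.13 -2 0 0 0 0 0.3" --pt "-0.13 -2 0 0 0 0 0.3" --pt "-0.13 -2 0 0 0 0 0.3" --pt "-0.13 -2 0 0 0 0 0.3" --pt "-0.13 -2 0 0 0 0 0.3" --pt "-0.13 -2 0 0 0 0 0.3" --pt "-0.13 -2 0 0 0 0 0.3" --pt "-0.13 -2 0 0 0 0 0.3" --pt "-0.13 -2 0 0 0 0 0.3"

```text
time_s: 24.88
tool_pos: [0.4945, -0.1567, 0.3935]
tool_rot: [-179.9, -0.4, -179.5]
force: [0.7, 0.3, -0.6]
grip_width: 0.0514
```

```bash
python3 - <<'E'
from plan import *
Rt,p=tool();o=env.get_obs();print(p,o["tool_rot"],o["force"],o["grip_width"],o["time_s"],o["qpos"])
print("delta",Rt.T@(np.array([.507,-.281,p[2]])-p)*100)
E
```

```text
[ 0.494 -0.157  0.394] [-179.912   -0.392 -179.524] [ 0.686  0.29  -0.578] 0.05135402254380755 24.8833 [-20.008  -0.218  34.749  92.943   0.312  87.591 105.204]
delta [ -1.148 -12.441   0.011]
```

Request:
drive_tool --pt "-0.13 -1.8 0 0 0 0 0.3" --pt "-0.13 -1.8 0 0 0 0 0.3" --pt "-0.13 -1.8 0 0 0 0 0.3" --pt "-0.13 -1.8 0 0 0 0 0.3" --pt "-0.13 -1.6 0 0 0 0 0.3" --pt "-0.13 -1.3 0 0 0 0 0.3" --pt "-0.1 -0.8 0 0 0 0 0.3" --pt "0 0 0 0 0 0 0.3" --pt "0 0 0 0 0 0 0.3" --pt "0 0 1 0 0 0 0.3" --pt "0 0 1.5 0 0 0 0.3" --pt "0 0 1.5 0 0 0 0.3" --pt "0 0 1.5 0 0 0 0.3" --pt "0 0 1.5 0 0 0 0.3" --pt "0 0 1.5 0 0 0 0.3" --pt "0 0 0.5 0 0 0 0.3" --pt "0 0 0 0 0 0 0.3" --pt "0 0 0 0 0 0 0.3"

```text
time_s: 26.38
tool_pos: [0.5044, -0.2635, 0.3037]
tool_rot: [-179.9, -0.4, -179.4]
force: [0.3, 0.1, -0.4]
grip_width: 0.0511
```

```bash
python3 look.py 24 270 170;python3 - <<'E'
from plan import *
Rt,p=tool()
print("delta",Rt.T@(np.array([.507,-.281,.172])-p)*100)
E
```

```text
26.3833 [ 0.5044 -0.2635  0.3037] [-179.925    -0.3912 -179.3902] [-11.5131   9.576   40.9517  95.1057  -6.1352  78.0046 120.9633] [ 0.3239  0.0997 -0.4114] 0.051065787426798424
delta [-0.285 -1.658 13.266]
```

View pics/s24.png

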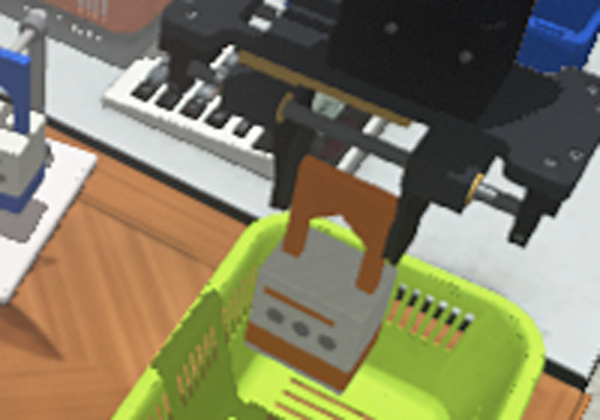

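View pics/w24.png

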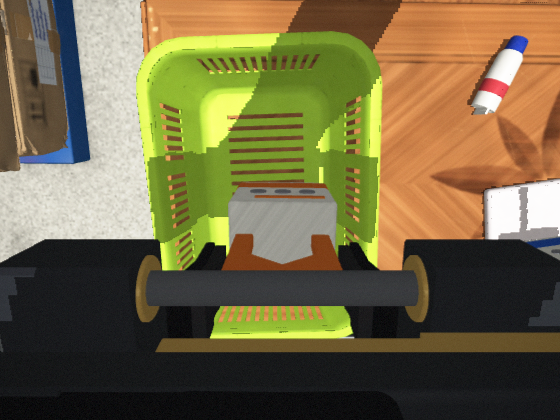

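View pics/t24.png

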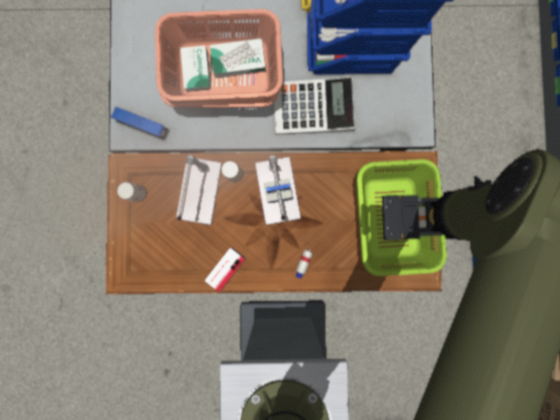

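The pack is over the basket, upright and about 17 mm left of its centre. I'll correct that and go down.

Request:
drive_tool --pt "-0.1 -0.6 0 0 0 0 0.3" --pt "-0.1 -0.6 0 0 0 0 0.3" --pt "-0.1 -0.5 0 0 0 0 0.3" --pt "0 0 0 0 0 0 0.3" --pt "0 0 1 0 0 0 0.3" --pt "0 0 1.5 0 0 0 0.3" --pt "0 0 1.5 0 0 0 0.3" --pt "0 0 1.5 0 0 0 0.3" --pt "0 0 1.5 0 0 0 0.3" --pt "0 0 1.2 0 0 0 0.3" --pt "0 0 1.2 0 0 0 0.3" --pt "0 0 1 0 0 0 0.3" --pt "0 0 1 0 0 0 0.3" --pt "0 0 0.6 0 0 0 0.3" --pt "0 0 0 0 0 0 0.3" --pt "0 0 0 0 0 0 0.3"

```text
time_s: 27.87
tool_pos: [0.5066, -0.2813, 0.1836]
tool_rot: [-179.9, -0.4, -179.4]
force: [-0.3, 0.0, -0.2]
grip_width: 0.0519
```

```bash
python3 look.py 25 270 200
```

```text
27.8667 [ 0.5066 -0.2813  0.1836] [-179.9017   -0.4057 -179.4458] [ -7.8682  17.1549  40.2063 102.1231 -11.7631  65.3743 126.6277] [-0.2781  0.0136 -0.1771] 0.05194434812093818
```

View pics/s25.png

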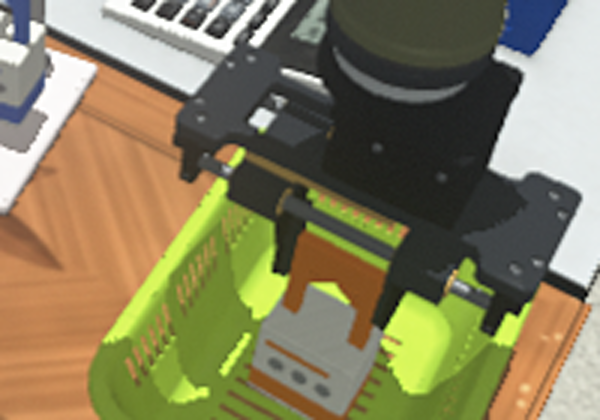

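View pics/w25.png

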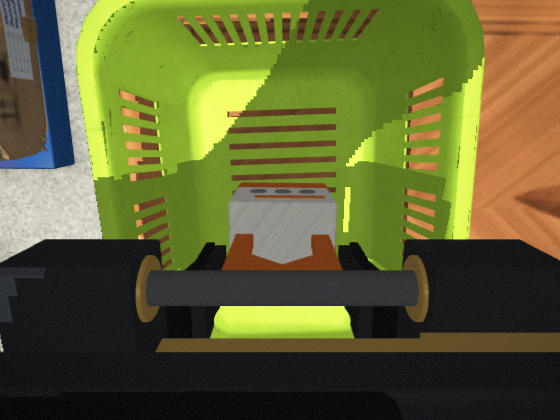

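The pack is centred over the floor slots, about 12 mm above the floor. I'll lower it in small steps until it touches.

Request:
drive_tool --pt "0 0 0.4 0 0 0 0.3" --pt "0 0 0.3 0 0 0 0.3" --pt "0 0 0.2 0 0 0 0.3" --pt "0 0 0 0 0 0 0.3" --pt "0 0 0 0 0 0 0.3"

```text
time_s: 28.43
tool_pos: [0.5064, -0.2812, 0.1744]
tool_rot: [-179.9, -0.4, -179.4]
force: [-0.1, -1.0, -1.3]
grip_width: 0.0511
```

Request:
drive_tool --pt "0 0 0.12 0 0 0 0.3" --pt "0 0 0.0 0 0 0 0.3" --pt "0 0 0 0 0 0 0.3"

```text
time_s: 28.68
tool_pos: [0.5065, -0.2813, 0.1734]
tool_rot: [-179.9, -0.4, -179.4]
force: [0.1, -0.9, -1.0]
grip_width: 0.0519
```

Request:
drive_tool --pt "0 0 0.12 0 0 0 0.3" --pt "0 0 0.0 0 0 0 0.3" --pt "0 0 0 0 0 0 0.3"

```text
time_s: 28.93
tool_pos: [0.5067, -0.2814, 0.1725]
tool_rot: [-179.9, -0.4, -179.4]
force: [-0.8, 0.4, 2.2]
grip_width: 0.0514
```

The pack has touched the floor: the vertical force went from -1 to +2.2 N. I'll press slightly, then open slowly.

Request:
drive_tool --pt "0 0 0.05 0 0 0 0.3" --pt "0 0 0 0 0 0 0.3" --pt "0 0 0 0 0 0 0.6" --pt "0 0 0 0 0 0 0.62" --pt "0 0 0 0 0 0 0.64" --pt "0 0 0 0 0 0 0.67" --pt "0 0 0 0 0 0 0.7" --pt "0 0 0 0 0 0 0.75" --pt "0 0 0 0 0 0 0.8" --pt "0 0 0 0 0 0 0.88" --pt "0 0 0 0 0 0 0.88"

```text
time_s: 29.85
tool_pos: [0.5065, -0.2813, 0.1717]
tool_rot: [-179.9, -0.4, -179.4]
force: [-0.7, 0.2, -0.2]
grip_width: 0.0738
```

```bash
python3 look.py 26 270 200
```

```text
29.85 [ 0.5065 -0.2813  0.1717] [-179.9065   -0.394  -179.4446] [ -7.5804  17.9099  39.9689 102.7968 -12.3644  64.1161 127.0731] [-0.6961  0.1997 -0.1971] 0.07377636020174068
```

View pics/s26.png

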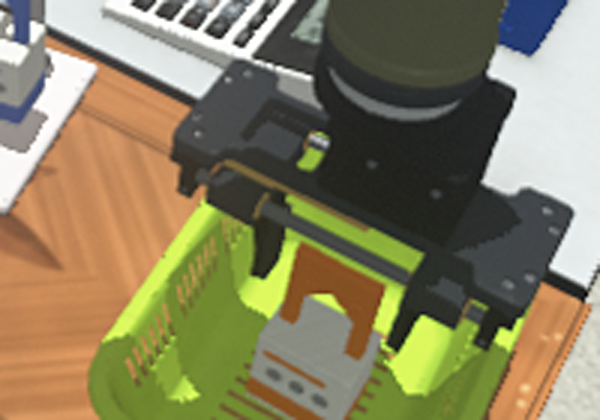

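View pics/w26.png

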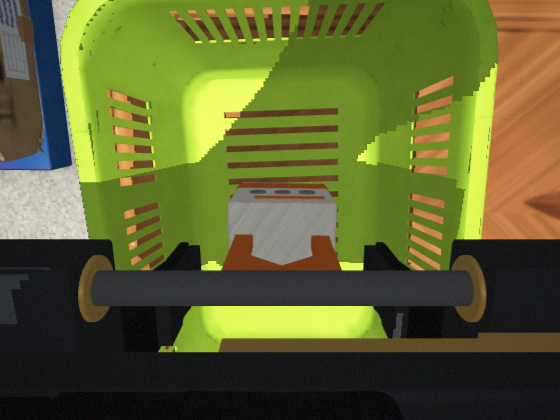

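The orange pack stands on its own, with the jaws clear on both sides. I'll retreat straight up.

Request:
drive_tool --pt "0 0 -0.6 0 0 0 0.88" --pt "0 0 -1.2 0 0 0 0.88" --pt "0 0 -2 0 0 0 0.88" --pt "0 0 -2 0 0 0 0.88" --pt "0 0 -2 0 0 0 0.88" --pt "0 0 -2 0 0 0 0.88" --pt "0 0 -2 0 0 0 0.88" --pt "0 0 -2 0 0 0 0.88" --pt "0 0 -2 0 0 0 0.88" --pt "0 0 -1 0 0 0 0.88" --pt "0 0 0 0 0 0 0.88" --pt "0 0 0 0 0 0 0.88"

```text
time_s: 31.0
tool_pos: [0.5076, -0.2811, 0.3401]
tool_rot: [-179.9, -0.3, -179.5]
force: [0.3, 0.8, -0.5]
grip_width: 0.077
```

```bash
python3 look.py 27 150 120; python3 - <<'E'
import cv2
from h import *
s=env.read_camera("scene");cv2.imwrite("pics/s28.png",s["img"])
E
```

```text
31.0 [ 0.5076 -0.2811  0.3401] [-179.9009   -0.3359 -179.4501] [-10.1614  10.3046  41.8454  90.4063  -6.655   82.1678 122.7101] [ 0.3175  0.8457 -0.4719] 0.07701236865080363
```

View pics/s28.png

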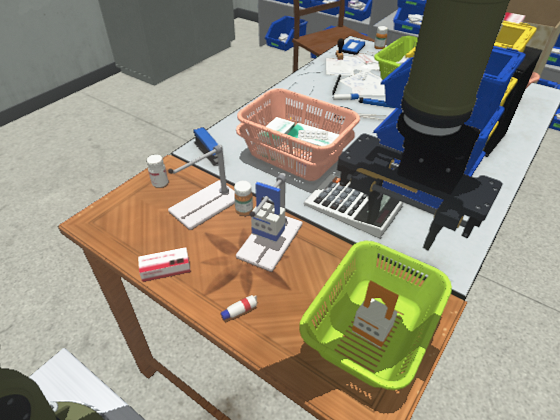

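View pics/s27.png

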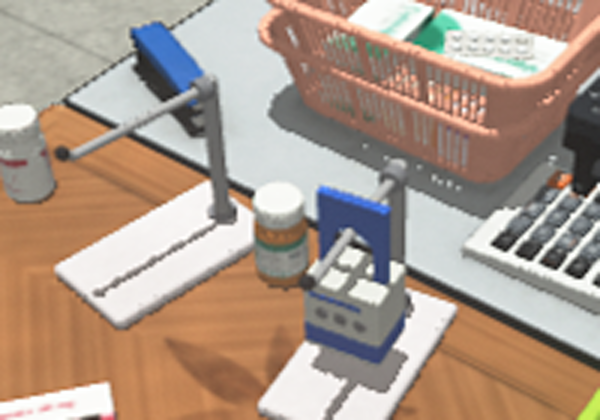

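View pics/w27.png

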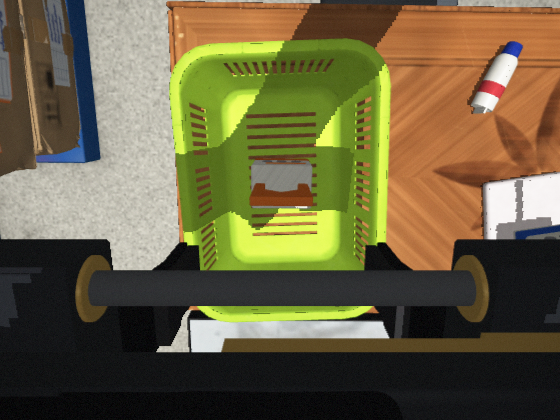

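The full view shows the blue pack hanging on the spare prong at (268,220) and the orange pack upright in the green basket at (375,310). The gripper is clear of both.

```bash
python3 -c "
from cell import env
print(env.sign_off())"
```

```text
the job is handed in; nothing more can be done
None
```

The blue pack now hangs by its tab on the spare prong, about 65 mm behind the tip. The orange pack stands upright near the centre of the green basket's floor. The last pictures showed both packs in place and nothing else moved, and the gripper was about 17 cm above its release height. I handed in just after 31 s, with the external force near zero.

**One mishap:** while I was carrying the blue pack across, its carton ran into the spare prong's bead. I had left too little clearance.
- **Force:** the wrist readings at the end of that move were about 55 N and then 40 N. They may have peaked higher in between. The contact was pack on bead; I saw none on the arm or gripper body.
- **Effect:** the pack twisted about 18° and tilted about 9° in the jaws, but it was not dropped.
- **Fix:** I backed off, measured the twist from two cameras, squared the pack to the prong by tilting the tool and hung it with no further collision.

The two cameras disagreed by about 1 pixel (about 2 mm) on the pack's position in the jaws, which was within the clearances I used.

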